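Put the hand lamp away in its latching case

TASK

The shift is over: take the hand lamp out of its charging dock and put it away in its yellow case. Press the red thumb latch so that the lid springs open, lay the lamp down in the fitted foam bed with its orange head in the wide end, and push the lid down until the latch snaps shut. Do not drop the lamp or let it topple, and leave the other things on the bench where they are.

Things in the scene. Friction and masses are not known exactly. Their poses are not given: they have to be found in the camera images.
- case: Yellow hard case, fixed to the bench, 150 (x) x 250 (y) x 118 mm high shut; its open tray is 100 mm high with 5 mm walls, lined with firm black foam (top at 72 mm). Origin: centre of its underside; x points from the latch side (front) to the hinge side (back), y along its length to the end where the lamp's head belongs, z up. The lid will not shut on a lamp that is not down in its bed.
- bed (a point): Point (0, -5, 34) mm in the case's frame: where the lamp's grip point lies when the lamp is in its bed, lying level along the case's y (play: 7 mm either way along y, 5 mm across). Here, y from -45 to 36 mm, the foam has a finger gap right across the 140 mm inner depth, floor at 10 mm.
- bed_head (a point): Point (0, 100, 34) mm in the case's frame: where the middle of the lamp's head end face lies when it is in its bed. Pockets in the foam: a wide one for the head (60 mm wide, y 36 to 107 mm, floor at 10 mm) and a narrow one for the tail (46 mm wide, y -107 to -45 mm, floor at 16 mm); the head does not fit the narrow one.
- lid (a joint): Angle of the sprung lid, rad: 0 shut, 1.60 fully open, just past upright. Plate 150 x 250 x 18 mm. Its spring opens it fully in about a second once the latch lets go. To shut it, push its outer (back) face over towards the latch and down: 1 to 3 N near the free edge, some 5 to 8 N for the last few mm until it snaps under the latch hook. Latched, it reads under 0.02.
- lid_hinge (a point): Middle of the hinge line, (75, 0, 100) mm in the case's frame.
- lid_edge (a point): Middle of the lid's free (latch side) edge on its outer face; 150 mm from the hinge line and 18 mm out from the lid's underside. Its x axis lies along the lid from the free edge to the hinge, z out of the outer face.
- latch (a joint): Angle of the rocking thumb latch, rad: 0 at rest, 0.32 pressed right down. It springs back. From about 0.2 its hook lets the lid go; pressing it right down takes about 4 N at latch_pad.
- latch_pad (a point): Middle of the top of the red ribbed thumb pad on the case's front, 36 mm (x) x 40 mm (y), about 90 mm above the bench and 37 mm out from the front wall; pressed straight down, about 8 mm. The black hook stands behind the pad, between it and the lid, from 17 mm behind latch_pad, up to 125 mm high.
- dock: Charcoal charging dock, fixed to the bench, about 80 x 64 x 77 mm high on a 110 x 90 x 10 mm foot. Its square socket, 40 mm wide and 48 mm deep, leans by 0.30 rad (17 degrees) from upright towards the dock's +x. Origin: centre of its underside, z up.
- lamp: Hand lamp, 200 mm long, 0.26 to 0.4 kg: charcoal handle 36 mm square, 145 mm long, then an orange head 48 mm square, 55 mm long. Origin: middle of the tail end face; z along the lamp to the head. Starts in the dock, head up, leaning with the socket, tail 48 mm deep, sides square to the dock's x and y. Centre of mass 100 mm from the tail. Laid on the bench its axis is 18 mm up at the tail, 24 mm at the head.
- lamp_grip (a point): Point on the lamp's axis, 95 mm from the tail end: middle of the handle that stands free of dock and bed.
- lamp_head (a point): Middle of the lamp's head end face, 200 mm from the tail end.
- can_blue: Blue spray can, 65 mm diameter, 200 mm high, standing near the dock; leave alone. Origin: centre of its underside.
- can_white: White spray can, 65 mm diameter, 200 mm high, standing near the dock; leave alone. Origin: centre of its underside.
- oil_jug: Charcoal oil bottle, 62 (x) x 100 (y) x 210 mm high; leave alone. Origin: centre of its underside.
- filter: White oil filter, 77 mm diameter, 87 mm high; leave alone. Origin: centre of its underside.
- grease_tub: White tub with red cap, 90 mm diameter, 85 mm high; leave alone. Origin: centre of its underside.
- spanner: Steel spanner, 190 mm long, about 40 mm wide at its ends, lying flat along its x; leave alone. Origin: under its middle.
- mug: Blue mug, 82 mm diameter, 92 mm high, handle at its +y side reaching about 30 mm further; leave alone. Origin: centre of its underside.
- carton: Ochre carton, 75 (x) x 110 (y) x 55 mm high; leave alone. Origin: centre of its underside.
There are look-alikes about, which are no part of the job. What is shaped like the lamp but green is not meant.

How it is judged:
On the way, in this order (a step that is already met when the one before it is completed fails the run):
1. The lid has sprung wide open (value of joint lid above 1.4 rad), for 0.1 s.
2. The lamp lies in its foam bed, head in the wide end, let go, with the lid still open (distance between lamp_head and bed_head below 0.02 m and distance between lamp_grip and bed below 0.02 m and z of lamp_grip in the frame of case below 0.045 m and value of joint lid above 1 rad and contact force between the fingers and lamp below 0.1 N), for 0.2 s.
At the end, for the whole second after the job is handed in: The lid is shut and held by the latch (lid under 0.03 rad, latch sprung back under 0.06 rad), and the lamp lies still in its foam bed: its grip point within 20 mm of bed and no more than 45 mm above the underside of the case, the middle of its head end within 20 mm of bed_head (distance between lamp_head and bed_head below 0.02 m and distance between lamp_grip and bed below 0.02 m and z of lamp_grip in the frame of case below 0.045 m and value of joint lid below 0.03 rad and value of joint latch below 0.06 rad and linear speed of lamp below 0.02 m/s); the robot touches nothing.
It fails at once if The lamp is dropped, toppled or thrown: it moves faster than 0.7 m/s with no finger touching it (linear speed of lamp above 0.7 m/s and contact force between the fingers and lamp below 0.05 N).
It fails at once if One of the other things on the bench is shifted by more than 30 mm (distance of any of can_blue, can_white, oil_jug, filter, grease_tub, spanner, mug, carton from where it was at the start of the episode above 0.03 m).
It also fails if it takes over 72 s, if anything falls off the work surface, if the arm or the gripper's body presses on something with over 40 N, if the wrist force passes 120 N, or if a joint passes its speed limit or range.

ROBOT

A 6-joint arm with a two-finger parallel gripper is mounted at the origin on the work surface. World frame = base frame: x ahead of the robot, y to its left, z up, the work surface at z = 0. Lengths are in m, angles in rad, forces in N, time in s.
With the tool pointing down it reaches from about 0.3 to 0.875 m from the base axis. Payload 6.4 kg.
Tool frame: the origin (TCP) lies at the centre of the arm's flange, where the gripper is bolted on; the fingertips stand 173 mm ahead of it and the grasp point (between the pads) lies 155 mm ahead of it; z points along the fingers, y is the direction in which the jaws open and shut (so a half turn about z gives the same grasp; the last joint's range is limited). The gripper opens to 85 mm and grips with 20 to 120 N. Pads are 22 mm wide; open, the fingers measure 114 mm over their backs; the gripper's body (76 mm by 85 mm) begins 54 mm behind the grasp point. The pads swing forward as they close: fully open they stand 13 mm farther back than shut.
Start: joints at [-1.411, 0.181, 1.607, -0, 1.354, -0.206], TCP at [0.206, -0.537, 0.405] pointing down, gripper open.
Joint ranges: [-2.99, 2.99], [-0.89, 2.07], [0.3, 2.58], [-1.14, 4.28], [0, 2.63], [-3.12, 3.12]. Speed limits (rad/s): [2.57, 2.57, 3.01, 3.14, 3.14, 3.14].

INTERFACE

Orientations are given as a unit quaternion [x, y, z, w].
In Python, from plant import sensors, optics, order gives the robot as it stands.
- The arm moves only by the shell command python3 -m inch 'ROWS'. ROWS is JSON, a list of rows, each an object with "linear": the shift along the world's x, y, z scaled (see below), a list of three; "twist": the turn, a rotation vector about the world's x, y, z scaled (see below), a list of three; "jaw": the closure, from -1 (fully open) to 1 (shut). In form: [{"linear": [tx, ty, tz], "twist": [ax, ay, az], "jaw": jaw}, ...]. A call has exactly 8 rows; each row is the pose to reach, as a shift and turn from the pose commanded when the call began, turning the shorter way round; what a row does not reach only later rows make up. The controller multiplies each number of a shift by 250 mm and each number of a turn by 180 degrees. A row lasts 1/12 s, in which the tool goes at most 41.7 mm and 7.16 degrees, less where a joint would pass 70% of its speed; a pose out of reach is approached as far as the arm can. A call with a number of a shift or a turn outside -1 to 1 is refused whole. A call with a gripper value outside its range is refused whole. The fingers move at their own pace and stop on an object; the grip force is fixed at half the most. Time passes only in rows, so rows that repeat a pose let the fingers close, or fill a call up. It gives the time, the measured TCP pose, the force and the opening at its end, in the units of the state.
- sensors.read_state(): the state, without advancing time (a new reading comes with each control period).
- optics.snapshot(name): name is "side" or "top" or "wrist"; returns the picture (480x640x3 uint8, red, green, blue); there is no depth.
- optics.camera_model(name): a dict with "vertical_fov" (degrees; the focal length in pixels is half the picture's height over the tangent of half this angle, whatever the lens; pixels are square), "cx", "cy" (the principal point, pixels), "dist" ([k1, k2, p1, p2, k3] as OpenCV has them; the pictures are not rectified), "R" (3x3) and "t" (3): a world point X has camera coordinates R X + t. Camera axes: x right, y down, z forward; pixel columns grow to the right and rows downward; lengths in m; the calibration is good to about 2 mm. A picture is of the moment at which its call begins: read the wrist's pose just before it. camera_model takes no time and is no camera call; for the wrist camera it gives the pose at the moment of the call.
- order.finish_job(): hands the job in, once; it reports no verdict.
The state is a dict: "clock": time; "joint_positions": joint angles; "qvel": joint speeds; "tau": joint torques, N m; "position": TCP position; "tool_rot": TCP orientation; "wrist_force": force on the tool from outside, world axes, zero at the start; "moment": the same for the moment, N m; "opening": finger opening in m.
Only numpy, scipy, OpenCV 4.12 (cv2) and the standard library are available. Lean on these libraries where they do the work, as an engineer would, in place of code of your own. Each camera call takes 0.05 s, during which the arm holds its last target.

## Working session

There is one attempt and no reset: what is moved stays moved. The work goes in short steps, Python scripts to look and compute and a shell command to move; the robot and the scene stay as the last step left them, time stands still between calls to the robot, and variables do not carry over. Pictures are saved under pics/ and viewed, and the job is handed in when it is done.

```bash
ls; mkdir -p pics; python3 - <<'E'
from plant import sensors, optics, order
import cv2
print(sensors.read_state())
for n in ["side","top","wrist"]:
    m=optics.camera_model(n); print(n,m)
    cv2.imwrite(f"pics/{n}0.png",optics.snapshot(n)[:,:,::-1])
E
```

```text
pics
{'clock': 0.0, 'joint_positions': array([-1.41131426e+00,  1.81496929e-01,  1.60800960e+00,  1.20826212e-05,
        1.35381056e+00, -2.06269184e-01]), 'qvel': array([-0.00011758,  0.00054364, -0.00060159, -0.00100875, -0.00089645,
        0.00185489]), 'tau': array([ 1.89953527e-03, -4.44871151e+01, -3.51333368e+01, -1.51659719e-04,
        9.15771903e-03, -2.67760248e-05]), 'position': array([ 0.20564164, -0.53669125,  0.40380793]), 'tool_rot': array([ 9.83324675e-01,  1.81856645e-01,  2.60653626e-05, -8.61841852e-04]), 'wrist_force': array([0.50630063, 0.57804801, 0.21519621]), 'moment': array([-0.02037832, -0.00293089,  0.03015602]), 'opening': 0.08565453560689783}
side {'vertical_fov': 49.96149862335387, 'cx': 316.978935177761, 'cy': 234.65085891059897, 'dist': array([-0.07091929,  0.        ,  0.        ,  0.        ,  0.        ]), 'R': array([[-0.66601344, -0.74577035,  0.01589627],
       [-0.5849987 ,  0.50897628, -0.63144252],
       [ 0.46282029, -0.4298485 , -0.77525973]]), 't': array([0.38573857, 0.42102045, 1.18434611])}
top {'vertical_fov': 48.64471495467933, 'cx': 318.8071572181785, 'cy': 242.72299669910996, 'dist': array([0.0304591, 0.       , 0.       , 0.       , 0.       ]), 'R': array([[ 0.01296749, -0.99984985, -0.01149424],
       [-0.98113139, -0.01050535, -0.19305657],
       [ 0.19290683,  0.01378081, -0.9811203 ]]), 't': array([0.00771724, 0.58018062, 1.50234105])}
wrist {'vertical_fov': 65.25127045155514, 'cx': 321.8131307298641, 'cy': 245.9701893799007, 'dist': array([-0.03769692,  0.        ,  0.        ,  0.        ,  0.        ]), 'R': array([[ 0.35810057, -0.93368227, -0.00118182],
       [-0.89293264, -0.34284094,  0.29177283],
       [-0.2728283 , -0.10342873, -0.95648691]]), 't': array([-0.57448818, -0.03760409,  0.37933936])}
```

View pics/side0.png

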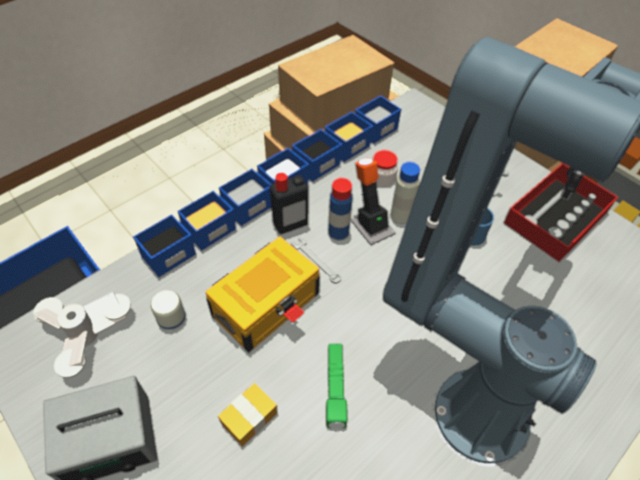

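View pics/top0.png

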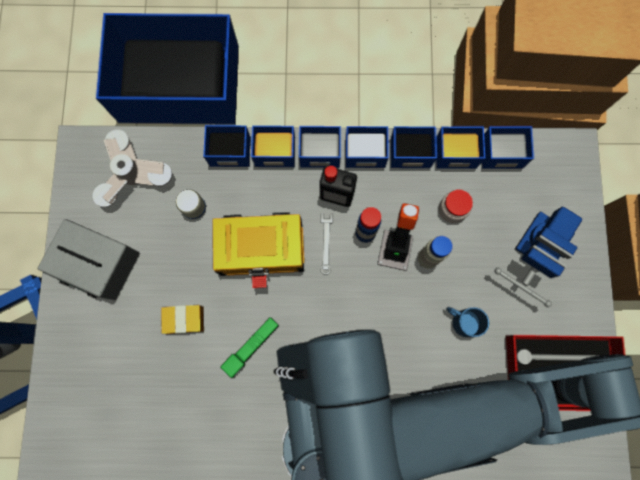

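View pics/wrist0.png

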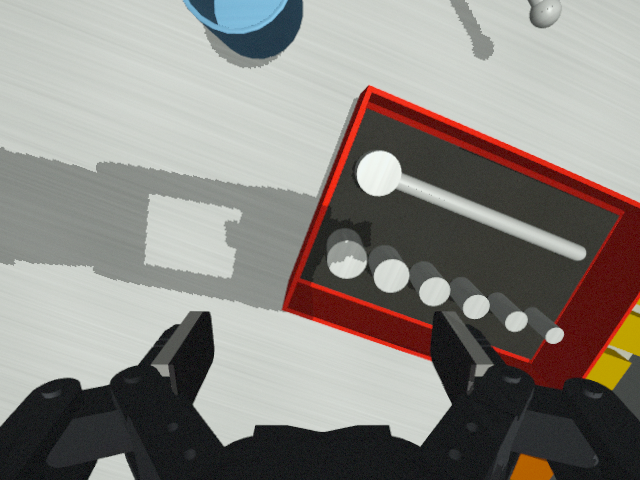

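```bash
cat > h.py <<'E'
import numpy as np, cv2
from plant import sensors, optics, order
def K(m):
    f=240/np.tan(np.radians(m['vertical_fov']/2)); return np.array([[f,0,m['cx']],[0,f,m['cy']],[0,0,1]])
def ray(m,p):
    q=cv2.undistortPoints(np.array([[p]],float),K(m),np.array(m['dist']))[0,0]
    R=np.array(m['R']); return -R.T@m['t'], R.T@np.array([q[0],q[1],1.])
def plane(m,p,z):
    o,d=ray(m,p); return o+d*(z-o[2])/d[2]
def tri(ms,ps):
    A=np.zeros((3,3));b=np.zeros(3);L=[]
    for m,p in zip(ms,ps):
        o,d=ray(m,p); d=d/np.linalg.norm(d); P=np.eye(3)-np.outer(d,d); A+=P;b+=P@o; L.append((P,o))
    X=np.linalg.solve(A,b); return X,[round(1000*np.linalg.norm(P@(X-o)),1) for P,o in L]
def proj(m,X):
    X=np.array(X,float).reshape(-1,3); R=np.array(m['R'])
    return cv2.projectPoints(X,cv2.Rodrigues(R)[0],np.array(m['t']),K(m),np.array(m['dist']))[0][:,0]
E
python3 - <<'E'
import cv2
t=cv2.imread('pics/top0.png'); s=cv2.imread('pics/side0.png')
def crop(i,x,y,w,h,f,n): cv2.imwrite(n,cv2.resize(i[y:y+h,x:x+w],None,fx=f,fy=f,interpolation=cv2.INTER_CUBIC))
crop(t,200,160,133,100*4//3,6,'pics/c1.png')
crop(t,340,180,133,100,6,'pics/c2.png')
crop(s,190,220,150,130,4.5,'pics/c3.png')
crop(s,310,140,133,110,5,'pics/c4.png')
E
```

```text
(no output)
```

View pics/c1.png

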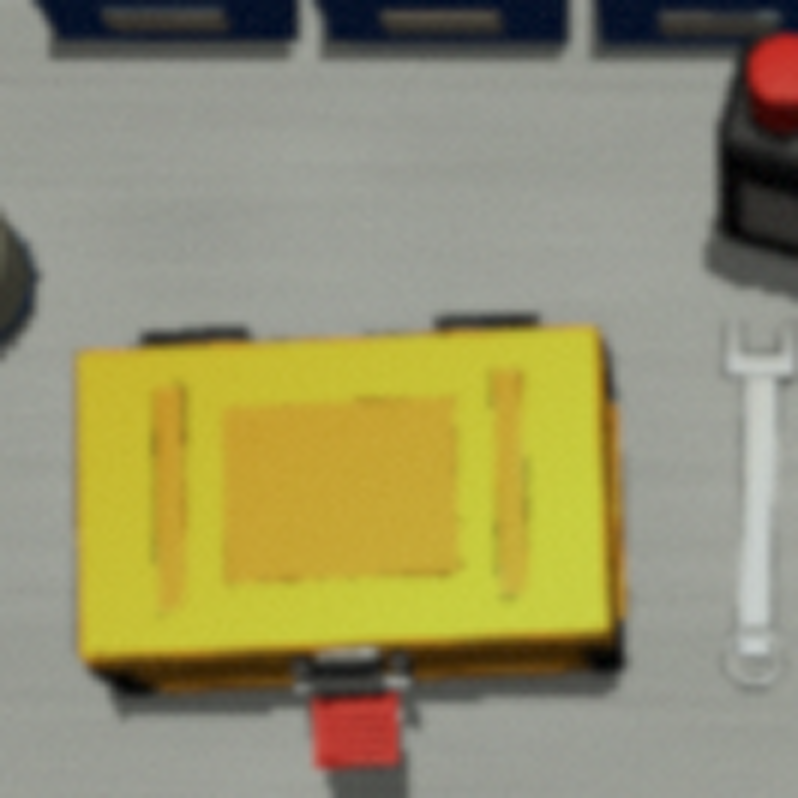

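View pics/c2.png

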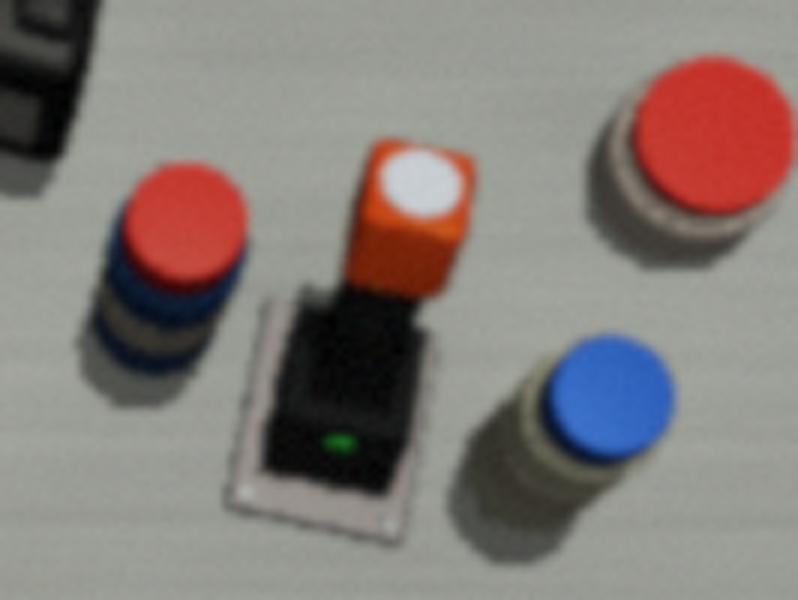

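View pics/c3.png

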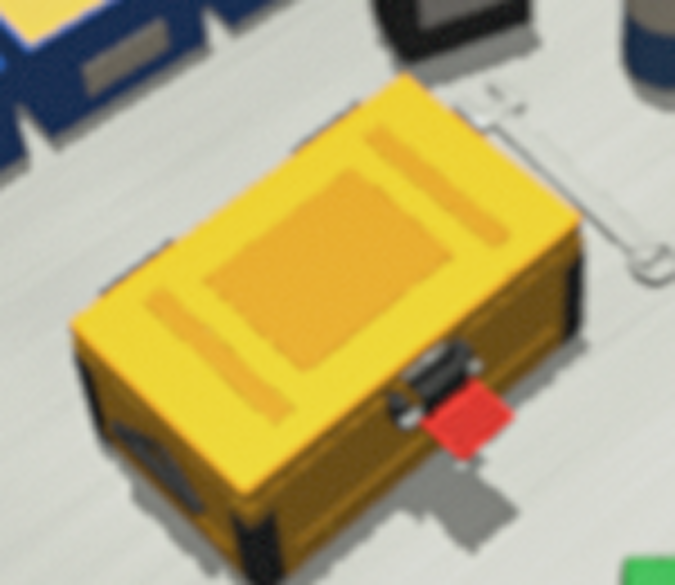

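View pics/c4.png

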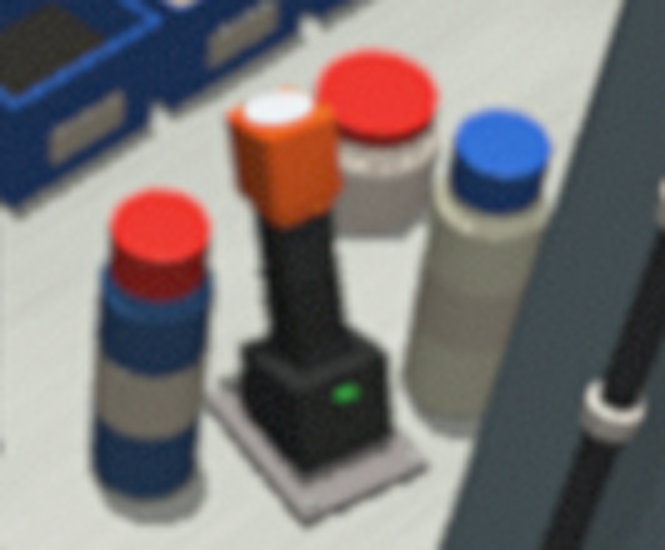

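```bash
python3 - <<'E'
from h import *
np.set_printoptions(precision=4,suppress=True)
T=optics.camera_model('top');S=optics.camera_model('side')
c=lambda x0,y0,f:(lambda u,v:((u+.5)/f-.5+x0,(v+.5)/f-.5+y0))
c1=c(200,160,6);c2=c(340,180,6);c3=c(190,220,4.5);c4=c(310,140,5)
tc=[c1(78,352),c1(598,325),c1(612,632),c1(82,658)]
sc=[c3(72,322),c3(405,75),c3(580,218),c3(243,492)]
for a,b in zip(tc,sc):
    print('lid',tri([T,S],[a,b]),plane(T,a,.118)[:2],plane(S,b,.118)[:2])
print('pad',tri([T,S],[c1(357,732),c3(467,418)]))
print('lens',tri([T,S],[c2(422,183),c4(280,107)]))
for n,p,q in [('blue',(186,225),(160,225)),('white',(608,395),(502,148))]:
    print(n,tri([T,S],[c2(*p),c4(*q)]),plane(T,c2(*p),.2),plane(S,c4(*q),.2))
# dock foot corners
for p in [(268,298),(438,340),(400,543),(229,507)]: print('foot T',plane(T,c2(*p),.01))
for p in [(205,385),(308,523),(427,465)]: print('foot S',plane(S,c4(*p),.01))
# head front top corners of end face
for p in [(372,140),(476,156),(468,237),(360,215)]: print('headface',plane(T,c2(*p),.225))
E
```

```text
lid (array([0.636 , 0.3173, 0.1149]), [np.float64(0.6), np.float64(0.6)]) [0.6357 0.3171] [0.6335 0.3178]
lid (array([0.6526, 0.0706, 0.1124]), [np.float64(0.4), np.float64(0.4)]) [0.6515 0.0705] [0.6485 0.0731]
lid (array([0.5056, 0.0618, 0.1138]), [np.float64(0.9), np.float64(0.9)]) [0.5042 0.0611] [0.5043 0.0643]
lid (array([0.4904, 0.3088, 0.1149]), [np.float64(0.8), np.float64(0.8)]) [0.4893 0.3076] [0.4895 0.31  ]
pad (array([0.4609, 0.183 , 0.0866]), [np.float64(1.2), np.float64(1.2)])
lens (array([ 0.6408, -0.2296,  0.2098]), [np.float64(0.5), np.float64(0.5)])
blue (array([ 0.6244, -0.1251,  0.1986]), [np.float64(0.7), np.float64(0.7)]) [ 0.6234 -0.1254  0.2   ] [ 0.6241 -0.1238  0.2   ]
white (array([ 0.5483, -0.3124,  0.1945]), [np.float64(1.0), np.float64(1.0)]) [ 0.548  -0.3107  0.2   ] [ 0.5441 -0.3078  0.2   ]
foot T [ 0.633  -0.1828  0.01  ]
foot T [ 0.6122 -0.268   0.01  ]
foot T [ 0.5087 -0.247   0.01  ]
foot T [ 0.5259 -0.1622  0.01  ]
foot S [ 0.6381 -0.1883  0.01  ]
foot S [ 0.5229 -0.1596  0.01  ]
foot S [ 0.5071 -0.2438  0.01  ]
headface [ 0.6566 -0.2053  0.225 ]
headface [ 0.6497 -0.2508  0.225 ]
headface [ 0.613  -0.2464  0.225 ]
headface [ 0.6225 -0.1995  0.225 ]
```

```bash
python3 -m inch '[{"linear":[0.332,0.959,-0.1],"twist":[0,0,-0.032],"jaw":1},{"linear":[0.332,0.959,-0.1],"twist":[0,0,-0.032],"jaw":1},{"linear":[0.332,0.959,-0.1],"twist":[0,0,-0.032],"jaw":1},{"linear":[0.332,0.959,-0.1],"twist":[0,0,-0.032],"jaw":1},{"linear":[0.332,0.959,-0.1],"twist":[0,0,-0.032],"jaw":1},{"linear":[0.332,0.959,-0.1],"twist":[0,0,-0.032],"jaw":1},{"linear":[0.332,0.959,-0.1],"twist":[0,0,-0.032],"jaw":1},{"linear":[0.332,0.959,-0.1],"twist":[0,0,-0.032],"jaw":1}]'
python3 -c "
from plant import sensors as s
print(s.read_state())"
```

```text
clock: 0.82
position: [0.2892, -0.2949, 0.3793]
tool_rot: [0.991, 0.134, -0.0, -0.0]
wrist_force: [0.1, -0.5, 0.5]
opening: -0.0002
{'clock': 0.8167, 'joint_positions': array([-1.08439214e+00, -1.76250046e-01,  2.01789370e+00,  1.36053462e-04,
        1.30059455e+00,  2.17447177e-01]), 'qvel': array([-0.05130531,  0.03406138, -0.05973267, -0.01484664, -0.01822743,
       -0.02846051]), 'tau': array([  1.23532489, -25.94669402, -33.02218437,   0.17137923,
         0.2211178 ,   0.28853045]), 'position': array([ 0.28923697, -0.29494487,  0.379275  ]), 'tool_rot': array([ 9.90973768e-01,  1.34055522e-01, -4.97269946e-05, -3.25587260e-04]), 'wrist_force': array([ 0.07036879, -0.45515204,  0.54641528]), 'moment': array([ 0.00882414, -0.0014716 , -0.00994747]), 'opening': -0.00018736713396755552}
```

```bash
python3 -m inch '[{"linear":[0.332,0.959,-0.1],"twist":[0,0,-0.032],"jaw":1},{"linear":[0.332,0.959,-0.1],"twist":[0,0,-0.032],"jaw":1},{"linear":[0.332,0.959,-0.1],"twist":[0,0,-0.032],"jaw":1},{"linear":[0.332,0.959,-0.1],"twist":[0,0,-0.032],"jaw":1},{"linear":[0.332,0.959,-0.1],"twist":[0,0,-0.032],"jaw":1},{"linear":[0.332,0.959,-0.1],"twist":[0,0,-0.032],"jaw":1},{"linear":[0.332,0.959,-0.1],"twist":[0,0,-0.032],"jaw":1},{"linear":[0.332,0.959,-0.1],"twist":[0,0,-0.032],"jaw":1}]'
python3 -c "
from plant import sensors as s
print(s.read_state()['joint_positions'])"
python3 -m inch '[{"linear":[0.332,0.959,-0.1],"twist":[0,0,-0.032],"jaw":1},{"linear":[0.332,0.959,-0.1],"twist":[0,0,-0.032],"jaw":1},{"linear":[0.332,0.959,-0.1],"twist":[0,0,-0.032],"jaw":1},{"linear":[0.332,0.959,-0.1],"twist":[0,0,-0.032],"jaw":1},{"linear":[0.332,0.959,-0.1],"twist":[0,0,-0.032],"jaw":1},{"linear":[0.332,0.959,-0.1],"twist":[0,0,-0.032],"jaw":1},{"linear":[0.332,0.959,-0.1],"twist":[0,0,-0.032],"jaw":1},{"linear":[0.332,0.959,-0.1],"twist":[0,0,-0.032],"jaw":1}]'
python3 - <<'E'
from h import *
s=sensors.read_state(); print(s['joint_positions'],s['position'],s['tool_rot'])
W=optics.camera_model('wrist')
print(W['R'],W['t'])
cv2.imwrite('pics/w1.png',optics.snapshot('wrist')[:,:,::-1])
E
```

```text
clock: 1.48
position: [0.3724, -0.0561, 0.3547]
tool_rot: [0.996, 0.085, -0.0, 0.0]
wrist_force: [-0.4, 0.1, 0.3]
opening: -0.0003
[-4.67592542e-01 -2.44569875e-01  2.12540973e+00 -1.74564122e-04
  1.26082835e+00  9.33561423e-01]
clock: 2.15
position: [0.4565, 0.1825, 0.3293]
tool_rot: [0.999, 0.033, -0.0, 0.0]
wrist_force: [-0.2, -0.0, 0.0]
opening: -0.0002
[ 1.38498878e-01  7.85966254e-02  1.88387645e+00 -2.53486290e-04
  1.17920375e+00  1.64401168e+00] [0.45646302 0.18253146 0.32931755] [ 9.99465717e-01  3.26843169e-02 -2.94746926e-05  1.20938208e-04]
[[ 6.57702425e-02 -9.97834680e-01  4.76087487e-04]
 [-9.54355135e-01 -6.27650553e-02  2.92004835e-01]
 [-2.91342670e-01 -1.96595854e-02 -9.56416724e-01]] [0.15186667 0.43156226 0.44398561]
```

View pics/w1.png

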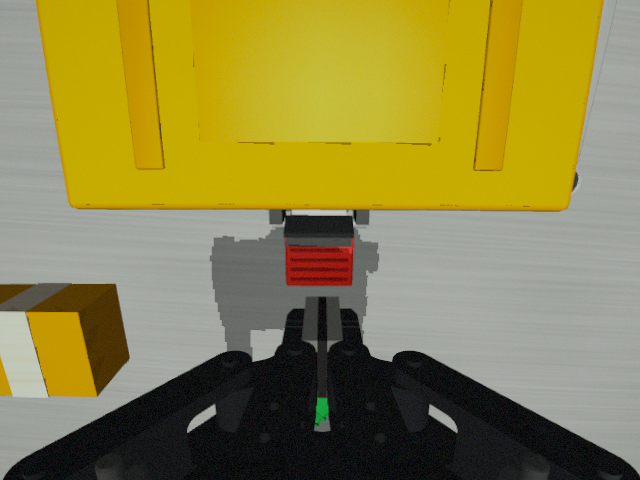

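```bash
python3 - <<'E'
from h import *
from scipy.optimize import least_squares
np.set_printoptions(precision=4,suppress=True)
W=optics.camera_model('wrist')
print('pad',plane(W,(320,266),.09),'lidcorners',plane(W,(71,207),.118),plane(W,(570,211),.118))
J=np.array([[.1815,1.608,1.3538],[-.17625,2.0179,1.3006],[-.24457,2.1254,1.26083],[.0786,1.88388,1.1792]])
P=np.array([[.20564,-.53669,.40381],[.28924,-.29494,.37927],[.3724,-.0561,.3547],[.45646,.18253,.32932]])
q1=[-1.41131,-1.08439,-.46759,.1385]
print([p[1]*np.cos(a)-p[0]*np.sin(a) for p,a in zip(P,q1)])
r=np.array([p[0]*np.cos(a)+p[1]*np.sin(a) for p,a in zip(P,q1)])
f=lambda v:np.r_[v[0]+v[1]*np.sin(J[:,0])+v[2]*np.sin(J[:,0]+J[:,1])-r, v[3]+v[1]*np.cos(J[:,0])+v[2]*np.cos(J[:,0]+J[:,1])-P[:,2]]
s=least_squares(f,[0,.4,.4,.1]); print(s.x,s.cost,np.abs(s.fun).max()); print(np.linalg.svd(s.jac)[1])
E
```

```text
pad [0.4545 0.1819 0.09  ] lidcorners [0.4877 0.3077 0.118 ] [0.5017 0.06   0.118 ]
[np.float64(0.11779790584025271), np.float64(0.11782318690597748), np.float64(0.11777612905887856), np.float64(0.11776434092784598)]
[-0.0247  0.4419  0.5142  0.0826] 5.5733571110052794e-05 0.007950673091104032
[3.0454 2.5796 0.2519 0.0892]
```

```bash
python3 -m inch '[{"linear":[0,0,-0.15],"twist":[0,0,0],"jaw":1},{"linear":[0,0,-0.23],"twist":[0,0,0],"jaw":1},{"linear":[0,0,-0.25],"twist":[0,0,0],"jaw":1},{"linear":[0,0,-0.265],"twist":[0,0,0],"jaw":1},{"linear":[0,0,-0.28],"twist":[0,0,0],"jaw":1},{"linear":[0,0,-0.29],"twist":[0,0,0],"jaw":1},{"linear":[0,0,-0.3],"twist":[0,0,0],"jaw":1},{"linear":[0,0,-0.3],"twist":[0,0,0],"jaw":1}]'
python3 - <<'E'
from h import *
cv2.imwrite('pics/s2.png',optics.snapshot('side')[:,:,::-1])
E
```

```text
clock: 2.87
position: [0.4556, 0.1815, 0.2572]
tool_rot: [0.999, 0.032, 0.001, 0.001]
wrist_force: [-7.2, -7.4, 15.5]
opening: -0.0
```

View pics/s2.png

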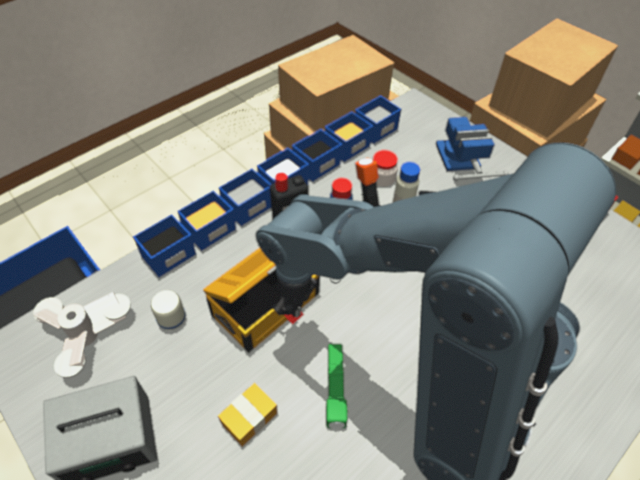

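```bash
cat > log.py <<'E'
from h import *
import json,sys
s=sensors.read_state()
open('log.jsonl','a').write(json.dumps({k:np.array(v).tolist() for k,v in s.items()})+'\n')
from scipy.spatial.transform import Rotation as Ro
np.set_printoptions(precision=3,suppress=True)
M=Ro.from_quat(s['tool_rot']).as_matrix()
print('q',s['joint_positions'],'p',s['position'],'x',M[:,0],'y',M[:,1],'z',M[:,2],'F',s['wrist_force'],'op',round(s['opening'],4))
E
python3 log.py
python3 -m inch '[{"linear":[-0.06,0,0.06],"twist":[0,0,0],"jaw":1},{"linear":[-0.12,-0.05,0.2],"twist":[0,0,0],"jaw":1},{"linear":[-0.24,-0.4,0.6],"twist":[0.11,0,0],"jaw":1},{"linear":[-0.24,-0.4,0.6],"twist":[0.11,0,0],"jaw":1},{"linear":[-0.24,-0.4,0.6],"twist":[0.11,0,0],"jaw":1},{"linear":[-0.24,-0.4,0.6],"twist":[0.11,0,0],"jaw":1},{"linear":[-0.24,-0.4,0.6],"twist":[0.11,0,0],"jaw":1},{"linear":[-0.24,-0.4,0.6],"twist":[0.11,0,0],"jaw":1}]'
python3 log.py
python3 - <<'E'
from h import *
cv2.imwrite('pics/t3.png',optics.snapshot('top')[:,:,::-1])
cv2.imwrite('pics/s3.png',optics.snapshot('side')[:,:,::-1])
E
```

```text
q [ 0.137  0.187  1.932 -0.003  1.02   1.645] p [0.456 0.182 0.257] x [0.998 0.065 0.002] y [ 0.065 -0.998  0.002] z [ 0.002 -0.002 -1.   ] F [-6.846 -8.357 15.728] op 0.0001
clock: 3.58
position: [0.395, 0.0818, 0.4057]
tool_rot: [0.985, 0.031, 0.007, -0.171]
wrist_force: [-0.2, 0.4, 0.1]
opening: 0.0001
q [-0.22  -0.243  2.035  0.34   1.432  1.227] p [0.395 0.082 0.406] x [0.998 0.058 0.025] y [ 0.063 -0.939 -0.337] z [ 0.004  0.338 -0.941] F [-0.165  0.382  0.062] op 0.0001
```

View pics/s3.png

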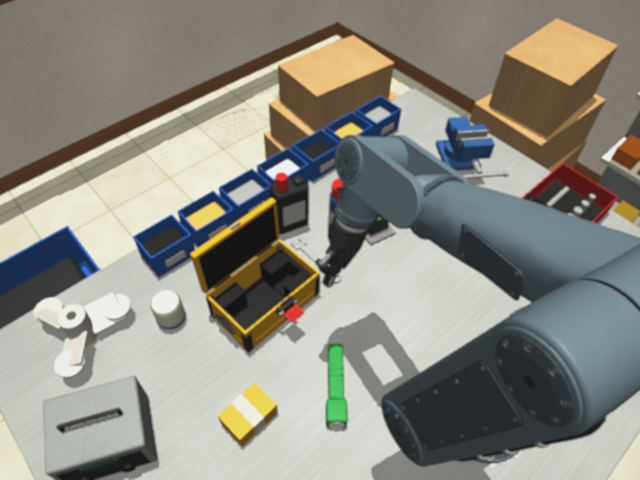

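View pics/t3.png

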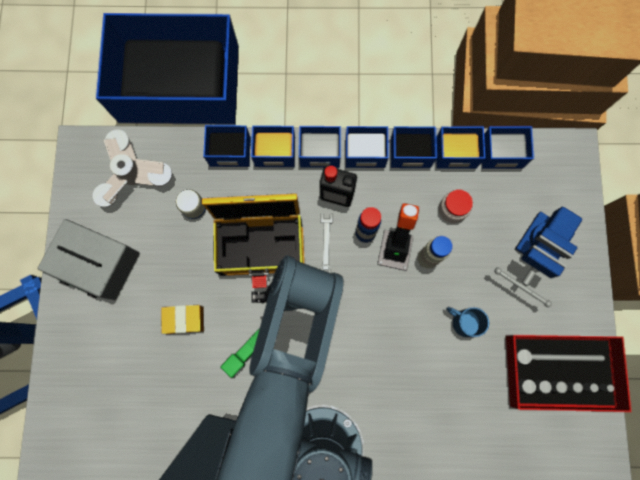

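```bash
cat > kin.py <<'E'
import numpy as np, json
from scipy.spatial.transform import Rotation as Ro
from scipy.optimize import least_squares
Y=lambda a:Ro.from_euler('y',a).as_matrix(); Z=lambda a:Ro.from_euler('z',a).as_matrix()
LB=np.array([-2.99,-.89,.3,-1.14,0,-3.12]);UB=np.array([2.99,2.07,2.58,4.28,2.63,3.12])
def fk(q,v):
    a1,d2,h,L1,a3,L2,e,d6=v
    R=Z(q[0]);p=R@[a1,d2,h];R=R@Y(q[1]);p=p+R@[0,0,L1];R=R@Y(q[2]);p=p+R@[a3,0,L2];R=R@Z(q[3])@Y(q[4]);p=p+R@[0,e,0];R=R@Z(q[5]+np.pi/2);p=p+R@[0,0,d6]
    return p,R
D=[([-1.41131426e+00,1.81496929e-01,1.60800960e+00,0,1.35381056,-2.06269184e-01],[0.20564164,-0.53669125,0.40380793]),
([-1.08439214e+00,-1.76250046e-01,2.01789370,1.36e-4,1.30059455,2.17447177e-01],[0.28923697,-0.29494487,0.379275]),
([-4.67592542e-01,-2.44569875e-01,2.12540973,-1.74e-4,1.26082835,9.33561423e-01],[0.3724,-0.0561,0.3547]),
([1.38498878e-01,7.85966254e-02,1.88387645,-2.53e-4,1.17920375,1.64401168],[0.45646302,0.18253146,0.32931755])]
def fit():
    d=list(D)
    for l in open('log.jsonl'):
        s=json.loads(l); d.append((s['joint_positions'],s['position']))
    f=lambda v:np.concatenate([fk(q,v)[0]-p for q,p in d]+[1e-4*(v-v0)])
    v0=np.array([0,.1178,.2,.44,0,.5,0,.1])
    s=least_squares(f,v0); return s.x,np.abs(s.fun[:-8]).max()
def ik(p,R,q0,v,tries=1):
    f=lambda q:np.r_[(fk(q,v)[0]-p)*5,Ro.from_matrix(R.T@fk(q,v)[1]).as_rotvec()]
    s=least_squares(f,np.clip(q0,LB+1e-3,UB-1e-3),bounds=(LB,UB)); return s.x,np.abs(s.fun).max()
E
python3 - <<'E'
from kin import *
np.set_printoptions(precision=4,suppress=True)
v,r=fit(); print(v,r)
s=json.loads(open('log.jsonl').readlines()[-1])
print(fk(s['joint_positions'],v)[1].T, Ro.from_quat(s['tool_rot']).as_matrix().T)
a=-.2
b=np.array([np.cos(a)*np.cos(.3),np.sin(a)*np.cos(.3),-np.sin(.3)]); yt=-np.array([-np.sin(a),np.cos(a),0]); R=np.c_[np.cross(yt,b),yt,b]
g=np.array([.6104,-.2234,.111])
for q0 in ([-.5,.2,2.3,3.1,.7,0],[-.5,.2,2.3,3.1,.7,1.5],[-.5,.2,2.3,3.1,.7,-2],[0,.2,2.3,1.6,.7,0],[0,0,2,2,1.5,-1.5]):
    print(ik(g-.155*b,R,np.array(q0),v))
E
```

```text
[-0.      0.1178  0.3134  0.4383  0.0855  0.5145 -0.      0.1455] 3.117200578350854e-05
[[ 0.998   0.0583  0.0253]
 [ 0.0634 -0.9395 -0.3367]
 [ 0.0041  0.3376 -0.9413]] [[ 0.998   0.0583  0.0253]
 [ 0.0634 -0.9395 -0.3367]
 [ 0.0041  0.3376 -0.9413]]
(array([-0.7933,  0.4859,  2.2097,  2.4034,  0.917 , -1.2621]), np.float64(2.0155744718677695e-15))
(array([-0.7933,  0.4859,  2.2097,  2.4034,  0.917 , -1.2621]), np.float64(1.6653345369377348e-15))
(array([-0.7933,  0.4859,  2.2097,  2.4034,  0.917 , -1.2621]), np.float64(1.9587679598112675e-10))
(array([-0.7933,  0.4859,  2.2097,  2.4034,  0.917 , -1.2621]), np.float64(4.339134646182585e-11))
(array([-0.7933,  0.4859,  2.2097,  2.4034,  0.917 , -1.2621]), np.float64(2.337792034415754e-10))
```

```bash
cat > sim.py <<'E'
from kin import *
from scipy.spatial.transform import Slerp
v,_=fit()
def goal(a=-.2,tilt=.3,yaw=0,d=0,g=(.6104,-.2234,.111)):
    b=np.array([np.cos(a)*np.cos(tilt),np.sin(a)*np.cos(tilt),-np.sin(tilt)]); yt=-np.array([-np.sin(a),np.cos(a),0]); R=np.c_[np.cross(yt,b),yt,b]
    R=Z(yaw)@R
    return R
def run(q,way,n=16):
    """way: list of (p,R)"""
    p0,R0=fk(q,v)
    for k,(p,R) in enumerate(way):
        rv=Ro.from_matrix(R@R0.T).as_rotvec(); qm=0;j5=9;err=0;mz=9
        for i in range(1,n+1):
            t=i/n; qn,e=ik(p0+t*(p-p0),Ro.from_rotvec(t*rv).as_matrix()@R0,q,v); err=max(err,e); qm=max(qm,np.abs(qn-q).max()); q=qn; j5=min(j5,q[4])
        print(k,'p',p.round(3),'lin',((p-p0)/.25).round(3),'twist',(rv/np.pi).round(4),'q',q.round(2),'minj5',j5.round(2),'maxstep',qm.round(2),'err',err.round(4))
        p0,R0=p,R
    return q
E
python3 - <<'E'
from sim import *
np.set_printoptions(suppress=True)
q=np.array(json.loads(open('log.jsonl').readlines()[-1])['joint_positions'])
G=np.array([.6104,-.2234,.111]); Rf=goal(); b=Rf[:,2]
pg=G-.155*b
for yaw,tl in((.9,.3),(.9,.6),(.6,.5),(1.2,.5)):
    print(yaw,tl)
    run(q,[(np.array([.40,-.05,.40]),goal(tilt=tl,yaw=yaw)),(pg-.1*b+[0,0,.1],Rf),(pg-.1*b,Rf),(pg,Rf)])
E
```

```text
0.9 0.3
0 p [ 0.4  -0.05  0.4 ] lin [ 0.02  -0.527 -0.023] twist [ 0.059  -0.4001  0.1058] q [-0.81 -0.3   2.3   1.32  1.4  -0.39] minj5 1.2 maxstep 0.11 err 0.0
1 p [ 0.372 -0.175  0.286] lin [-0.113 -0.5   -0.455] twist [-0.     -0.     -0.2865] q [-1.   -0.14  2.47  1.92  0.81 -0.78] minj5 0.81 maxstep 0.07 err 0.0
2 p [ 0.372 -0.175  0.186] lin [ 0.   0.  -0.4] twist [0. 0. 0.] q [-1.    0.28  2.44  2.19  1.   -1.22] minj5 0.82 maxstep 0.03 err 0.0
3 p [ 0.465 -0.194  0.157] lin [ 0.375 -0.076 -0.118] twist [0. 0. 0.] q [-0.79  0.49  2.21  2.4   0.92 -1.26] minj5 0.92 maxstep 0.02 err 0.0
0.9 0.6
0 p [ 0.4  -0.05  0.4 ] lin [ 0.02  -0.527 -0.023] twist [ 0.0178 -0.3158  0.1332] q [-0.75 -0.35  2.24  1.02  1.3  -0.21] minj5 1.22 maxstep 0.1 err 0.0
1 p [ 0.372 -0.175  0.286] lin [-0.113 -0.5   -0.455] twist [ 0.0244 -0.0957 -0.2843] q [-1.   -0.14  2.47  1.92  0.81 -0.78] minj5 0.81 maxstep 0.09 err 0.0
2 p [ 0.372 -0.175  0.186] lin [ 0.   0.  -0.4] twist [0. 0. 0.] q [-1.    0.28  2.44  2.19  1.   -1.22] minj5 0.82 maxstep 0.03 err 0.0
3 p [ 0.465 -0.194  0.157] lin [ 0.375 -0.0
[... 600 characters left out ...]
76 -0.118] twist [0. 0. 0.] q [-0.79  0.49  2.21  2.4   0.92 -1.26] minj5 0.92 maxstep 0.02 err 0.0
1.2 0.5
0 p [ 0.4  -0.05  0.4 ] lin [ 0.02  -0.527 -0.023] twist [ 0.0835 -0.3401  0.2101] q [-0.77 -0.23  2.18  1.04  1.55 -0.43] minj5 1.32 maxstep 0.11 err 0.0
1 p [ 0.372 -0.175  0.286] lin [-0.113 -0.5   -0.455] twist [ 0.0263 -0.0623 -0.3806] q [-1.   -0.14  2.47  1.92  0.81 -0.78] minj5 0.81 maxstep 0.11 err 0.0
2 p [ 0.372 -0.175  0.186] lin [ 0.   0.  -0.4] twist [0. 0. 0.] q [-1.    0.28  2.44  2.19  1.   -1.22] minj5 0.82 maxstep 0.03 err 0.0
3 p [ 0.465 -0.194  0.157] lin [ 0.375 -0.076 -0.118] twist [0. 0. 0.] q [-0.79  0.49  2.21  2.4   0.92 -1.26] minj5 0.92 maxstep 0.02 err 0.0
```

```bash
python3 -m inch '[{"linear":[0.02,-0.2,-0.02],"twist":[-0.0203,-0.3426,0.0384],"jaw":-0.5},{"linear":[0.02,-0.527,-0.02],"twist":[-0.0203,-0.3426,0.0384],"jaw":-0.5},{"linear":[0.02,-0.527,-0.02],"twist":[-0.0203,-0.3426,0.0384],"jaw":-0.5},{"linear":[0.02,-0.527,-0.02],"twist":[-0.0203,-0.3426,0.0384],"jaw":-0.5},{"linear":[0.02,-0.527,-0.02],"twist":[-0.0203,-0.3426,0.0384],"jaw":-0.5},{"linear":[0.02,-0.527,-0.02],"twist":[-0.0203,-0.3426,0.0384],"jaw":-0.5},{"linear":[0.02,-0.527,-0.02],"twist":[-0.0203,-0.3426,0.0384],"jaw":-0.5},{"linear":[0.02,-0.527,-0.02],"twist":[-0.0203,-0.3426,0.0384],"jaw":-0.5}]'
python3 log.py
python3 - <<'E'
from sim import *
q=np.array(json.loads(open('log.jsonl').readlines()[-1])['joint_positions'])
G=np.array([.6104,-.2234,.111]); Rf=goal(); b=Rf[:,2]
pg=G-.155*b
run(q,[(pg-.1*b+[0,0,.1],Rf),(pg-.1*b,Rf),(pg,Rf)])
E
```

```text
clock: 4.35
position: [0.3997, -0.0485, 0.3985]
tool_rot: [0.865, 0.162, 0.462, -0.109]
wrist_force: [0.9, 1.3, -0.9]
opening: 0.064
q [-0.724 -0.439  2.306  1.062  1.055  0.018] p [ 0.4   -0.048  0.398] x [0.52  0.18  0.835] y [ 0.381 -0.924 -0.039] z [ 0.764  0.338 -0.549] F [ 0.866  1.268 -0.923] op 0.064
0 p [ 0.372 -0.175  0.286] lin [-0.112 -0.506 -0.449] twist [-0.0037 -0.0918 -0.1887] q [-1.   -0.14  2.47  1.92  0.81 -0.78] minj5 0.81 maxstep 0.07 err 0.0
1 p [ 0.372 -0.175  0.186] lin [ 0.   0.  -0.4] twist [0. 0. 0.] q [-1.    0.28  2.44  2.19  1.   -1.22] minj5 0.82 maxstep 0.03 err 0.0
2 p [ 0.465 -0.194  0.157] lin [ 0.375 -0.076 -0.118] twist [0. 0. 0.] q [-0.79  0.49  2.21  2.4   0.92 -1.26] minj5 0.92 maxstep 0.02 err 0.0
```

```bash
python3 -m inch '[{"linear":[-0.112,-0.506,-0.449],"twist":[-0.0037,-0.0918,-0.1887],"jaw":-0.5},{"linear":[-0.112,-0.506,-0.449],"twist":[-0.0037,-0.0918,-0.1887],"jaw":-0.5},{"linear":[-0.112,-0.506,-0.449],"twist":[-0.0037,-0.0918,-0.1887],"jaw":-0.5},{"linear":[-0.112,-0.506,-0.449],"twist":[-0.0037,-0.0918,-0.1887],"jaw":-0.5},{"linear":[-0.112,-0.506,-0.449],"twist":[-0.0037,-0.0918,-0.1887],"jaw":-0.5},{"linear":[-0.112,-0.506,-0.449],"twist":[-0.0037,-0.0918,-0.1887],"jaw":-0.5},{"linear":[-0.112,-0.506,-0.449],"twist":[-0.0037,-0.0918,-0.1887],"jaw":-0.5},{"linear":[-0.112,-0.506,-0.449],"twist":[-0.0037,-0.0918,-0.1887],"jaw":-0.5}]'
python3 log.py
python3 - <<'E'
from h import *
W=optics.camera_model('wrist')
cv2.imwrite('pics/w4.png',optics.snapshot('wrist')[:,:,::-1])
G=np.array([.6104,-.2234,.111]);a=np.array([.2896,-.0587,.9553])
print(proj(W,[G,G+.105*a,G+.05*a,G-.047*a]))
np.save('W4.npy',W,allow_pickle=True)
E
```

```text
clock: 5.02
position: [0.372, -0.1745, 0.2861]
tool_rot: [0.803, -0.08, 0.588, 0.057]
wrist_force: [0.2, 0.1, 0.2]
opening: 0.0643
q [-0.996 -0.139  2.473  1.909  0.811 -0.769] p [ 0.372 -0.175  0.286] x [ 0.296 -0.063  0.953] y [-0.196 -0.981 -0.004] z [ 0.935 -0.185 -0.302] F [0.169 0.118 0.229] op 0.0643
[[324.46139514 357.01949875]
 [324.41633534 226.57294914]
 [324.44424173 298.7492805 ]
 [324.47201047 406.13610638]]
```

View pics/w4.png

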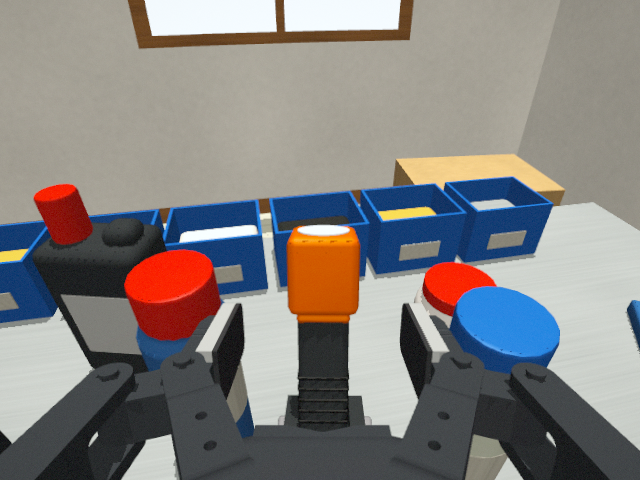

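```bash
python3 -m inch '[{"linear":[0,0,-0.38],"twist":[0,0,0],"jaw":-0.5},{"linear":[0,0,-0.38],"twist":[0,0,0],"jaw":-0.5},{"linear":[0,0,-0.38],"twist":[0,0,0],"jaw":-0.5},{"linear":[0.1,-0.02,-0.41],"twist":[0,0,0],"jaw":-0.5},{"linear":[0.2,-0.04,-0.44],"twist":[0,0,0],"jaw":-0.5},{"linear":[0.28,-0.058,-0.468],"twist":[0,0,0],"jaw":-0.5},{"linear":[0.377,-0.079,-0.5],"twist":[0,0,0],"jaw":-0.5},{"linear":[0.377,-0.079,-0.5],"twist":[0,0,0],"jaw":-0.5}]'
python3 log.py
python3 - <<'E'
from h import *
cv2.imwrite('pics/w5.png',optics.snapshot('wrist')[:,:,::-1])
s=cv2.resize(optics.snapshot('side')[120:270,240:440],None,fx=4,fy=4,interpolation=cv2.INTER_CUBIC)
cv2.imwrite('pics/s5.png',s[:,:,::-1])
E
```

```text
clock: 5.73
position: [0.4698, -0.1963, 0.1628]
tool_rot: [0.801, -0.079, 0.591, 0.058]
wrist_force: [0.3, 0.3, 0.3]
opening: 0.064
q [-0.79   0.472  2.202  2.392  0.901 -1.244] p [ 0.47  -0.196  0.163] x [ 0.29  -0.057  0.955] y [-0.195 -0.981  0.   ] z [ 0.937 -0.186 -0.296] F [0.294 0.28  0.327] op 0.064
```

View pics/w5.png

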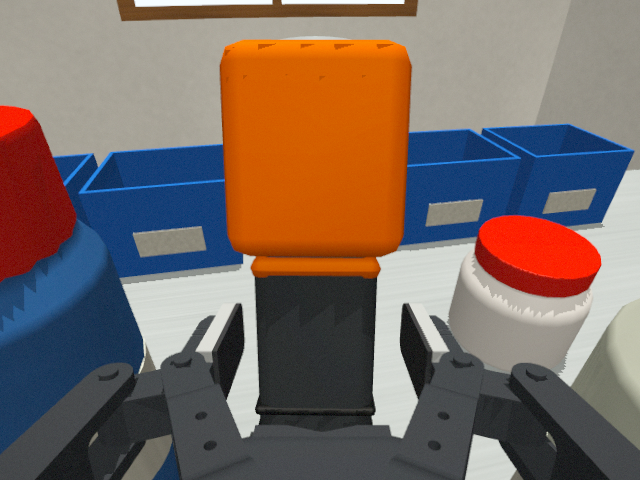

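View pics/s5.png

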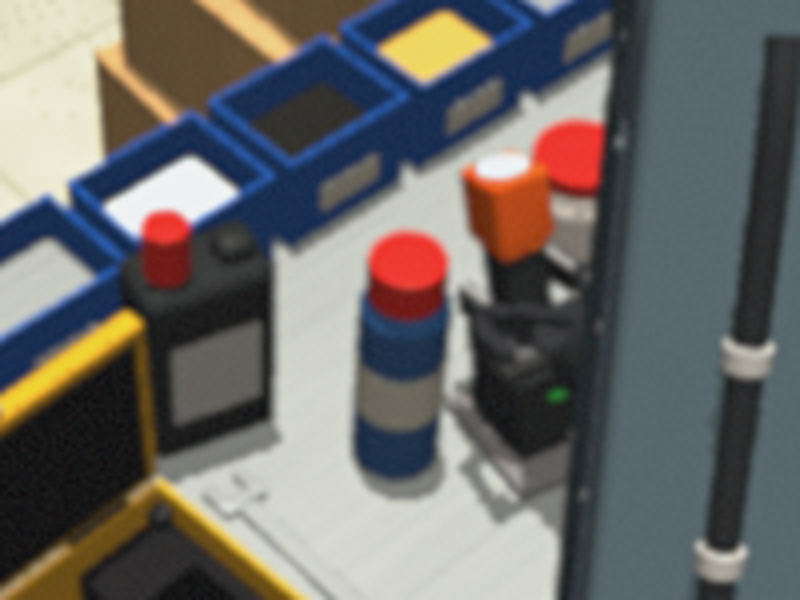

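```bash
python3 -m inch '[{"linear":[0,0,0],"twist":[0,0,0],"jaw":1},{"linear":[0,0,0],"twist":[0,0,0],"jaw":1},{"linear":[0,0,0],"twist":[0,0,0],"jaw":1},{"linear":[0,0,0],"twist":[0,0,0],"jaw":1},{"linear":[0,0,0],"twist":[0,0,0],"jaw":1},{"linear":[0,0,0],"twist":[0,0,0],"jaw":1},{"linear":[0,0,0],"twist":[0,0,0],"jaw":1},{"linear":[0,0,0],"twist":[0,0,0],"jaw":1}]'
python3 log.py
python3 -m inch '[{"linear":[0.01,-0.002,0.033],"twist":[0,0,0],"jaw":1},{"linear":[0.02,-0.004,0.067],"twist":[0,0,0],"jaw":1},{"linear":[0.03,-0.006,0.1],"twist":[0,0,0],"jaw":1},{"linear":[0.045,-0.009,0.15],"twist":[0,0,0],"jaw":1},{"linear":[0.06,-0.012,0.2],"twist":[0,0,0],"jaw":1},{"linear":[0.076,-0.015,0.25],"twist":[0,0,0],"jaw":1},{"linear":[0.084,-0.017,0.277],"twist":[0,0,0],"jaw":1},{"linear":[0.084,-0.017,0.277],"twist":[0,0,0],"jaw":1}]'
python3 log.py
python3 - <<'E'
from h import *
cv2.imwrite('pics/w6.png',optics.snapshot('wrist')[:,:,::-1])
E
```

```text
clock: 6.5
position: [0.4656, -0.1954, 0.1627]
tool_rot: [0.802, -0.081, 0.589, 0.059]
wrist_force: [-6.0, 3.5, 6.2]
opening: 0.036
q [-0.795  0.467  2.212  2.392  0.903 -1.245] p [ 0.466 -0.195  0.163] x [ 0.292 -0.061  0.955] y [-0.199 -0.98  -0.001] z [ 0.935 -0.19  -0.298] F [-5.987  3.476  6.219] op 0.036
clock: 7.17
position: [0.4878, -0.2005, 0.2341]
tool_rot: [0.801, -0.08, 0.591, 0.06]
wrist_force: [-0.2, 0.3, -4.1]
opening: 0.0354
q [-0.762  0.283  2.191  2.299  0.749 -1.068] p [ 0.488 -0.2    0.234] x [ 0.289 -0.058  0.955] y [-0.199 -0.98   0.001] z [ 0.936 -0.191 -0.295] F [-0.15   0.256 -4.062] op 0.0354
```

View pics/w6.png

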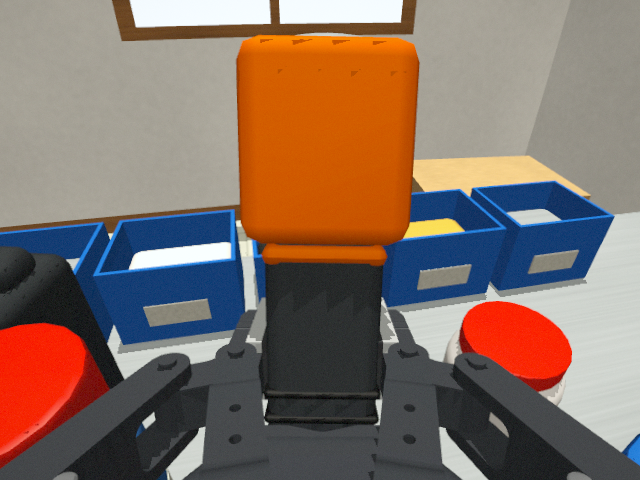

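```bash
cat > plan2.py <<'E'
from sim import *
np.set_printoptions(suppress=True)
q=np.array(json.loads(open('log.jsonl').readlines()[-1])['joint_positions'])
p,R=fk(q,v)
a=.062; Rd=np.c_[[-np.sin(a),np.cos(a),0],[np.cos(a),np.sin(a),0],[0,0,-1]]
C=np.array([.570,.1888,0]); cx=np.array([np.cos(a),np.sin(a),0]);cy=np.array([-np.sin(a),np.cos(a),0])
tgt=C+.001*cy+[0,0,.034+.155]
E
python3 - <<'E'
from plan2 import *
for yaw,tl in((.6,.5),(.9,.5),(1.2,.3),(1.2,.7)):
    print(yaw,tl)
    qq=run(q,[(p+[-.06,.012,.1],R),(np.array([.42,-.02,.45]),goal(tilt=tl,yaw=yaw)),(np.array([.50,.12,.45]),Rd),(tgt+[0,0,.15],Rd),(tgt,Rd)])
E
```

```text
0.6 0.5
0 p [ 0.428 -0.188  0.334] lin [-0.24   0.048  0.4  ] twist [0. 0. 0.] q [-0.87 -0.13  2.32  1.9   0.67 -0.64] minj5 0.67 maxstep 0.03 err 0.0
1 p [ 0.42 -0.02  0.45] lin [-0.031  0.674  0.464] twist [-0.0061  0.0645  0.1905] q [-0.62 -0.48  2.24  1.1   0.99  0.09] minj5 0.68 maxstep 0.07 err 0.0
2 p [0.5  0.12 0.45] lin [0.32 0.56 0.  ] twist [-0.3074  0.1903  0.3523] q [ 0.    0.01  1.7   0.    1.43 -0.06] minj5 1.01 maxstep 0.07 err 0.0
3 p [0.57  0.19  0.339] lin [ 0.28   0.279 -0.444] twist [0. 0. 0.] q [0.12 0.3  1.6  0.   1.24 0.06] minj5 1.24 maxstep 0.02 err 0.0
4 p [0.57  0.19  0.189] lin [ 0.   0.  -0.6] twist [0. 0. 0.] q [0.12 0.51 1.66 0.   0.97 0.06] minj5 0.97 maxstep 0.02 err 0.0
0.9 0.5
0 p [ 0.428 -0.188  0.334] lin [-0.24   0.048  0.4  ] twist [0. 0. 0.] q [-0.87 -0.13  2.32  1.9   0.67 -0.64] minj5 0.67 maxstep 0.03 err 0.0
1 p [ 0.42 -0.02  0.45] lin [-0.031  0.674  0.464] twist [-0.016   0.0641  0.2857] q [-0.66 -0.39  2.18  1.11  1.28 -0.11] minj5 0.7 maxstep 0.09 err 0.0
2 p [0.5  0.12 0.45] lin [0.32 0.56 0.  ] twist [-0.324   0.1387  0.2672] q [ 0. 
[... 1051 characters left out ...]
 0.428 -0.188  0.334] lin [-0.24   0.048  0.4  ] twist [0. 0. 0.] q [-0.87 -0.13  2.32  1.9   0.67 -0.64] minj5 0.67 maxstep 0.03 err 0.0
1 p [ 0.42 -0.02  0.45] lin [-0.031  0.674  0.464] twist [-0.0524  0.1249  0.3768] q [-0.62 -0.3   2.07  0.87  1.48 -0.19] minj5 0.71 maxstep 0.13 err 0.0
2 p [0.5  0.12 0.45] lin [0.32 0.56 0.  ] twist [-0.2726  0.0709  0.1884] q [ 0.    0.01  1.7   0.    1.43 -0.06] minj5 1.38 maxstep 0.06 err 0.0
3 p [0.57  0.19  0.339] lin [ 0.28   0.279 -0.444] twist [0. 0. 0.] q [0.12 0.3  1.6  0.   1.24 0.06] minj5 1.24 maxstep 0.02 err 0.0
4 p [0.57  0.19  0.189] lin [ 0.   0.  -0.6] twist [0. 0. 0.] q [0.12 0.51 1.66 0.   0.97 0.06] minj5 0.97 maxstep 0.02 err 0.0
```

```bash
python3 -m inch '[{"linear":[0.02,-0.004,0.07],"twist":[0,0,0],"jaw":1},{"linear":[0.02,-0.004,0.17],"twist":[0,0,0],"jaw":1},{"linear":[-0.04,0.008,0.27],"twist":[0,0,0],"jaw":1},{"linear":[-0.12,0.024,0.36],"twist":[0,0,0],"jaw":1},{"linear":[-0.2,0.04,0.4],"twist":[0,0,0],"jaw":1},{"linear":[-0.24,0.048,0.4],"twist":[0,0,0],"jaw":1},{"linear":[-0.24,0.048,0.4],"twist":[0,0,0],"jaw":1},{"linear":[-0.24,0.048,0.4],"twist":[0,0,0],"jaw":1}]'
python3 -m inch '[{"linear":[-0.005,0.08,0.06],"twist":[-0.002,0.008,0.036],"jaw":1},{"linear":[-0.01,0.17,0.12],"twist":[-0.004,0.016,0.071],"jaw":1},{"linear":[-0.015,0.25,0.18],"twist":[-0.006,0.024,0.107],"jaw":1},{"linear":[-0.02,0.34,0.23],"twist":[-0.008,0.032,0.143],"jaw":1},{"linear":[-0.025,0.42,0.29],"twist":[-0.01,0.04,0.179],"jaw":1},{"linear":[-0.03,0.51,0.35],"twist":[-0.012,0.048,0.214],"jaw":1},{"linear":[-0.03,0.59,0.41],"twist":[-0.014,0.056,0.25],"jaw":1},{"linear":[-0.031,0.674,0.464],"twist":[-0.016,0.064,0.286],"jaw":1}]'
python3 log.py
python3 - <<'E'
from plan2 import *
run(q,[(np.array([.50,.12,.45]),Rd),(tgt+[0,0,.15],Rd)])
E
```

```text
clock: 7.88
position: [0.4264, -0.1878, 0.3311]
tool_rot: [0.802, -0.082, 0.589, 0.059]
wrist_force: [-0.2, 0.5, -4.3]
opening: 0.0354
clock: 8.55
position: [0.4194, -0.0186, 0.4481]
tool_rot: [0.808, 0.297, 0.476, -0.177]
wrist_force: [0.3, 0.5, -4.1]
opening: 0.0352
q [-0.66  -0.384  2.186  1.105  1.285 -0.107] p [ 0.419 -0.019  0.448] x [0.37  0.312 0.875] y [ 0.649 -0.76  -0.004] z [ 0.664  0.57  -0.484] F [ 0.321  0.52  -4.05 ] op 0.0352
0 p [0.5  0.12 0.45] lin [0.323 0.554 0.007] twist [-0.3233  0.1359  0.2662] q [ 0.    0.01  1.7   0.    1.43 -0.06] minj5 1.26 maxstep 0.07 err 0.0
1 p [0.57  0.19  0.339] lin [ 0.28   0.279 -0.444] twist [0. 0. 0.] q [0.12 0.3  1.6  0.   1.24 0.06] minj5 1.24 maxstep 0.02 err 0.0
```

```bash
python3 -m inch '[{"linear":[0.02,0.035,0],"twist":[-0.02,0.0085,0.0166],"jaw":1},{"linear":[0.04,0.07,0],"twist":[-0.04,0.017,0.033],"jaw":1},{"linear":[0.06,0.104,0],"twist":[-0.06,0.0255,0.05],"jaw":1},{"linear":[0.08,0.14,0],"twist":[-0.081,0.034,0.0665],"jaw":1},{"linear":[0.1,0.174,0],"twist":[-0.101,0.0425,0.083],"jaw":1},{"linear":[0.12,0.21,0],"twist":[-0.121,0.051,0.1],"jaw":1},{"linear":[0.14,0.243,0],"twist":[-0.141,0.0595,0.1165],"jaw":1},{"linear":[0.161,0.277,0.003],"twist":[-0.1617,0.068,0.1331],"jaw":1}]'
python3 -m inch '[{"linear":[0.02,0.035,0],"twist":[-0.02,0.0085,0.0166],"jaw":1},{"linear":[0.04,0.07,0],"twist":[-0.04,0.017,0.033],"jaw":1},{"linear":[0.06,0.104,0],"twist":[-0.06,0.0255,0.05],"jaw":1},{"linear":[0.08,0.14,0],"twist":[-0.081,0.034,0.0665],"jaw":1},{"linear":[0.1,0.174,0],"twist":[-0.101,0.0425,0.083],"jaw":1},{"linear":[0.12,0.21,0],"twist":[-0.121,0.051,0.1],"jaw":1},{"linear":[0.14,0.243,0],"twist":[-0.141,0.0595,0.1165],"jaw":1},{"linear":[0.161,0.277,0.003],"twist":[-0.1617,0.068,0.1331],"jaw":1}]'
python3 log.py
python3 - <<'E'
from plan2 import *
run(q,[(tgt+[0,0,.15],Rd)])
from h import *
for n in ['wrist','top']: cv2.imwrite(f'pics/{n}7.png',optics.snapshot(n)[:,:,::-1])
E
```

```text
clock: 9.22
position: [0.4602, 0.0506, 0.4473]
tool_rot: [0.794, 0.545, 0.253, -0.093]
wrist_force: [-0.8, 0.6, -4.2]
opening: 0.0353
clock: 9.88
position: [0.5005, 0.1202, 0.4476]
tool_rot: [0.684, 0.729, 0.0, 0.0]
wrist_force: [0.4, 0.5, -4.3]
opening: 0.0352
q [ 0.005  0.009  1.706  0.     1.426 -0.06 ] p [0.5   0.12  0.448] x [-0.064  0.998  0.   ] y [0.998 0.064 0.001] z [ 0.001  0.    -1.   ] F [ 0.357  0.453 -4.276] op 0.0352
0 p [0.57  0.19  0.339] lin [ 0.278  0.278 -0.435] twist [-0.0001  0.0003 -0.0007] q [0.12 0.3  1.6  0.   1.24 0.06] minj5 1.24 maxstep 0.02 err 0.0
```

View pics/wrist7.png

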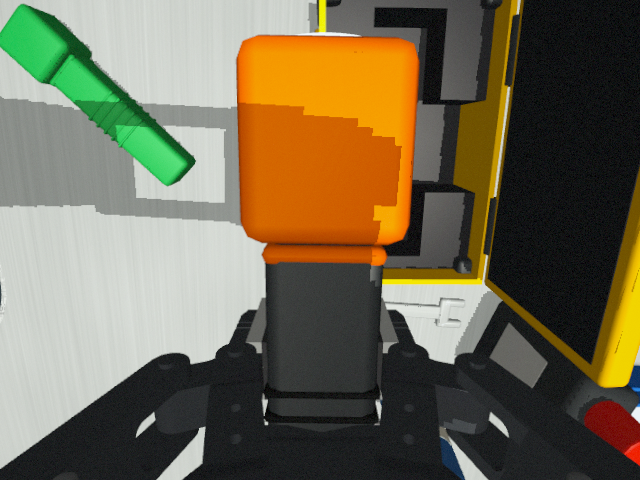

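View pics/top7.png

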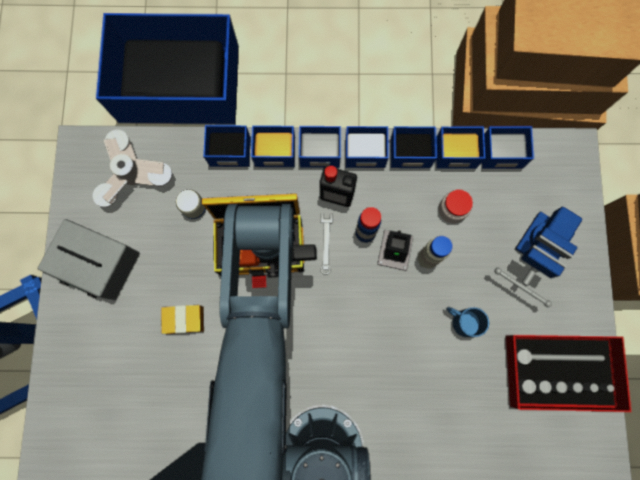

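```bash
python3 - <<'E'
from h import *
W=optics.camera_model('wrist'); s=sensors.read_state(); p=s['position']; z=p[2]-.155
np.set_printoptions(precision=4,suppress=True)
ax=np.array([-.064,.998]);ay=np.array([.998,.064])
for px,dz in [((328,241),.024),((328,37),.024),((238,140),.024),((417,140),.024),((264,320),.018),((382,320),.018)]:
    X=plane(W,px,z+dz)[:2]-p[:2]; print(px,'along',X@ax,'across',X@ay)
E
```

```text
(328, 241) along 0.045560222806351636 across 0.0024211729090711197
(328, 37) along 0.0969188799203225 across 0.0021476936664504777
(238, 140) along 0.07276340368572318 across -0.02101007329919989
(417, 140) along 0.07281656965811575 across 0.025344021069195723
(264, 320) along 0.017836320350963775 across -0.01753529138254408
(382, 320) along 0.017809608898982792 across 0.019783676637353653
```

```bash
python3 -m inch '[{"linear":[0.04,0.04,-0.06],"twist":[0,0,0],"jaw":1},{"linear":[0.09,0.09,-0.14],"twist":[0,0,0],"jaw":1},{"linear":[0.14,0.14,-0.22],"twist":[0,0,0],"jaw":1},{"linear":[0.19,0.19,-0.3],"twist":[0,0,0],"jaw":1},{"linear":[0.24,0.24,-0.38],"twist":[0,0,0],"jaw":1},{"linear":[0.278,0.278,-0.435],"twist":[0,0,0],"jaw":1},{"linear":[0.278,0.278,-0.435],"twist":[0,0,0],"jaw":1},{"linear":[0.278,0.278,-0.435],"twist":[0,0,0],"jaw":1}]'
python3 log.py
python3 - <<'E'
from plan2 import *
run(q,[(tgt+[0,0,.05],Rd)])
from h import *
for n in ['wrist','side']: cv2.imwrite(f'pics/{n}8.png',optics.snapshot(n)[:,:,::-1])
s=cv2.imread('pics/side8.png'); cv2.imwrite('pics/s8c.png',cv2.resize(s[180:360,180:400],None,fx=3.5,fy=3.5,interpolation=cv2.INTER_CUBIC))
E
```

```text
clock: 10.65
position: [0.5689, 0.1885, 0.3384]
tool_rot: [0.686, 0.728, 0.002, -0.0]
wrist_force: [-0.1, -0.6, -2.6]
opening: 0.0351
q [0.121 0.298 1.604 0.003 1.237 0.061] p [0.569 0.189 0.338] x [-0.06   0.998  0.003] y [0.998 0.06  0.002] z [ 0.002  0.003 -1.   ] F [-0.051 -0.603 -2.604] op 0.0351
0 p [0.57  0.19  0.239] lin [ 0.004  0.005 -0.398] twist [-0.0009  0.0006  0.0007] q [0.12 0.43 1.65 0.   1.06 0.06] minj5 1.06 maxstep 0.01 err 0.0
```

View pics/wrist8.png

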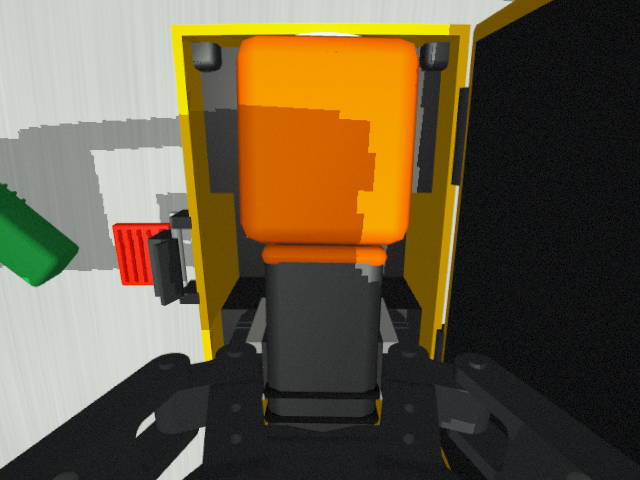

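View pics/s8c.png

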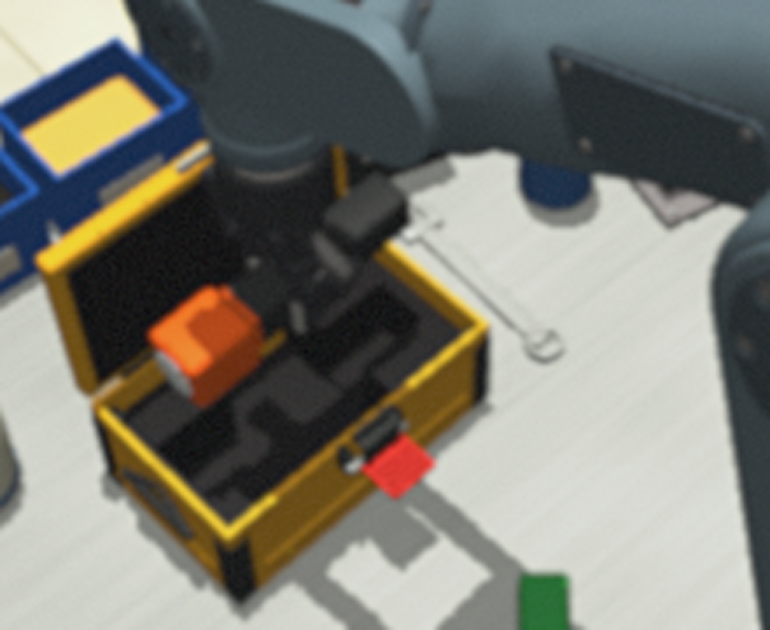

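```bash
python3 - <<'E'
from h import *
W=optics.camera_model('wrist')
A=plane(W,(173,26),.1);B=plane(W,(470,25),.1);L=plane(W,(186,190),.1);Rr=plane(W,(459,190),.1)
cx=np.array([.998,.062,0]);cy=np.array([-.062,.998,0]);C=np.array([.570,.1888,.1])
for X in (A,B,L,Rr): print(X.round(4),((X-C)@cx).round(4),((X-C)@cy).round(4))
P=plane(W,(142,254),.09); print('pad',((P-C)@cx).round(4),((P-C)@cy).round(4))
E
```

```text
[0.4886 0.3104 0.1   ] -0.0737 0.1264
[0.6384 0.32   0.1   ] 0.0764 0.1267
[0.4923 0.2274 0.1   ] -0.0752 0.0433
[0.6459 0.2364 0.1   ] 0.0787 0.0428
pad -0.1106 0.0023
```

```bash
python3 -m inch '[{"linear":[0,0,-0.08],"twist":[0,0,0],"jaw":1},{"linear":[0,0,-0.16],"twist":[0,0,0],"jaw":1},{"linear":[0,0,-0.24],"twist":[0,0,0],"jaw":1},{"linear":[0,0,-0.31],"twist":[0,0,0],"jaw":1},{"linear":[0,0,-0.37],"twist":[0,0,0],"jaw":1},{"linear":[0,0,-0.42],"twist":[0,0,0],"jaw":1},{"linear":[0,0,-0.46],"twist":[0,0,0],"jaw":1},{"linear":[0,0,-0.46],"twist":[0,0,0],"jaw":1}]'
python3 log.py
python3 - <<'E'
from plan2 import *
run(q,[(tgt,Rd)])
from h import *
for n in ['side']: cv2.imwrite(f'pics/{n}9.png',optics.snapshot(n)[:,:,::-1])
s=cv2.imread('pics/side9.png'); cv2.imwrite('pics/s9c.png',cv2.resize(s[180:360,180:400],None,fx=3.5,fy=3.5,interpolation=cv2.INTER_CUBIC))
E
```

```text
clock: 11.42
position: [0.5685, 0.1881, 0.2241]
tool_rot: [0.686, 0.728, 0.002, 0.001]
wrist_force: [-1.1, -0.6, -2.5]
opening: 0.0353
q [0.121 0.448 1.665 0.001 1.025 0.061] p [0.569 0.188 0.224] x [-0.059  0.998  0.001] y [0.998 0.059 0.004] z [ 0.004  0.001 -1.   ] F [-1.06  -0.554 -2.467] op 0.0353
0 p [0.57  0.19  0.189] lin [ 0.006  0.007 -0.14 ] twist [-0.0005  0.0012  0.0008] q [0.12 0.51 1.66 0.   0.97 0.06] minj5 0.97 maxstep 0.0 err 0.0
```

View pics/s9c.png

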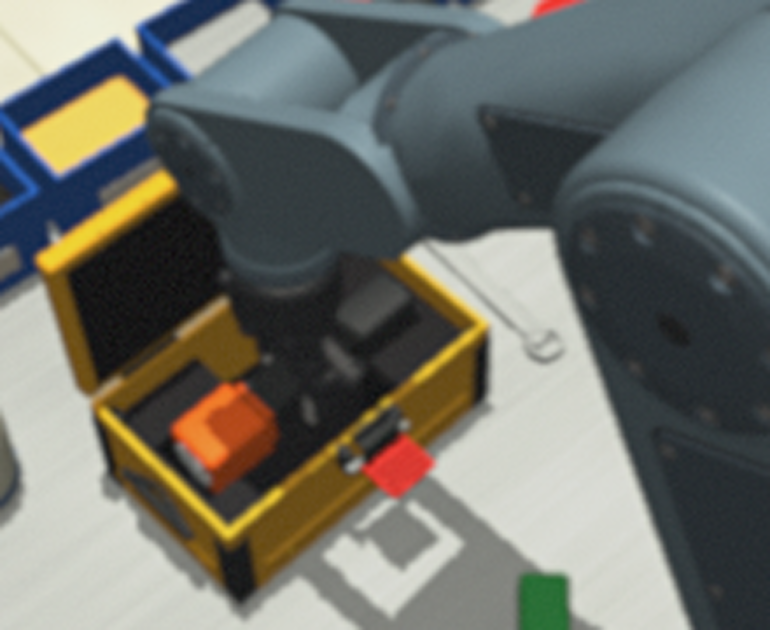

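```bash
python3 -m inch '[{"linear":[0,0.005,-0.02],"twist":[0,0,0],"jaw":1},{"linear":[0,0.005,-0.04],"twist":[0,0,0],"jaw":1},{"linear":[0,0.005,-0.06],"twist":[0,0,0],"jaw":1},{"linear":[0,0.005,-0.08],"twist":[0,0,0],"jaw":1},{"linear":[0,0.005,-0.095],"twist":[0,0,0],"jaw":1},{"linear":[0,0.005,-0.11],"twist":[0,0,0],"jaw":1},{"linear":[0,0.005,-0.12],"twist":[0,0,0],"jaw":1},{"linear":[0,0.005,-0.12],"twist":[0,0,0],"jaw":1}]'
python3 log.py
python3 - <<'E'
from h import *
for n in ['wrist']: cv2.imwrite(f'pics/{n}10.png',optics.snapshot(n)[:,:,::-1])
E
```

```text
clock: 12.13
position: [0.5689, 0.1897, 0.1946]
tool_rot: [0.686, 0.728, 0.002, 0.001]
wrist_force: [-0.1, 0.6, -3.3]
opening: 0.0356
q [0.124 0.496 1.668 0.001 0.972 0.063] p [0.569 0.19  0.195] x [-0.06   0.998  0.001] y [0.998 0.06  0.005] z [ 0.005  0.001 -1.   ] F [-0.088  0.584 -3.332] op 0.0356
```

View pics/wrist10.png

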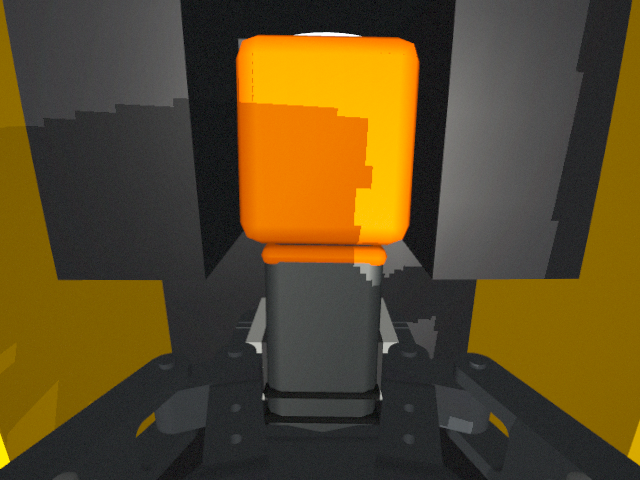

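```bash
python3 -m inch '[{"linear":[0,0,-0.008],"twist":[0,0,0],"jaw":1},{"linear":[0,0,-0.014],"twist":[0,0,0],"jaw":1},{"linear":[0,0,-0.018],"twist":[0,0,0],"jaw":1},{"linear":[0,0,-0.022],"twist":[0,0,0],"jaw":1},{"linear":[0,0,-0.022],"twist":[0,0,0],"jaw":1},{"linear":[0,0,-0.022],"twist":[0,0,0],"jaw":1},{"linear":[0,0,-0.022],"twist":[0,0,0],"jaw":1},{"linear":[0,0,-0.022],"twist":[0,0,0],"jaw":1}]'
python3 log.py
```

```text
clock: 12.85
position: [0.5692, 0.1898, 0.19]
tool_rot: [0.685, 0.728, 0.003, 0.002]
wrist_force: [0.1, -0.4, -3.0]
opening: 0.0354
q [0.124 0.504 1.668 0.001 0.963 0.063] p [0.569 0.19  0.19 ] x [-0.06   0.998  0.001] y [0.998 0.06  0.006] z [ 0.006  0.002 -1.   ] F [ 0.069 -0.385 -3.005] op 0.0354
```

```bash
python3 -m inch '[{"linear":[0,0,-0.004],"twist":[0,0,0],"jaw":1},{"linear":[0,0,-0.008],"twist":[0,0,0],"jaw":1},{"linear":[0,0,-0.012],"twist":[0,0,0],"jaw":1},{"linear":[0,0,-0.014],"twist":[0,0,0],"jaw":1},{"linear":[0,0,-0.014],"twist":[0,0,0],"jaw":1},{"linear":[0,0,-0.014],"twist":[0,0,0],"jaw":1},{"linear":[0,0,-0.014],"twist":[0,0,0],"jaw":1},{"linear":[0,0,-0.014],"twist":[0,0,0],"jaw":1}]'
python3 log.py
```

```text
clock: 13.52
position: [0.57, 0.1896, 0.1872]
tool_rot: [0.686, 0.728, 0.003, 0.003]
wrist_force: [3.3, -4.1, 5.4]
opening: 0.0353
q [0.124 0.509 1.668 0.001 0.956 0.064] p [0.57  0.19  0.187] x [-0.06   0.998  0.001] y [0.998 0.06  0.009] z [ 0.008  0.002 -1.   ] F [ 3.316 -4.116  5.397] op 0.0353
```

```bash
python3 -m inch '[{"linear":[0,0,0],"twist":[0,0,0],"jaw":-0.4},{"linear":[0,0,0],"twist":[0,0,0],"jaw":-0.4},{"linear":[0,0,0],"twist":[0,0,0],"jaw":-0.4},{"linear":[0,0,0],"twist":[0,0,0],"jaw":-0.4},{"linear":[0,0,0],"twist":[0,0,0],"jaw":-0.4},{"linear":[0,0,0],"twist":[0,0,0],"jaw":-0.4},{"linear":[0,0,0],"twist":[0,0,0],"jaw":-0.4},{"linear":[0,0,0],"twist":[0,0,0],"jaw":-0.4}]'
python3 log.py
python3 -m inch '[{"linear":[0,0,0.04],"twist":[0,0,0],"jaw":-0.4},{"linear":[0,0,0.1],"twist":[0,0,0],"jaw":-0.4},{"linear":[0,0,0.2],"twist":[0,0,0],"jaw":-0.4},{"linear":[0,0,0.32],"twist":[0,0,0],"jaw":-0.4},{"linear":[0,0,0.44],"twist":[0,0,0],"jaw":-0.4},{"linear":[0,0,0.56],"twist":[0,0,0],"jaw":-0.4},{"linear":[0,0,0.6],"twist":[0,0,0],"jaw":-0.4},{"linear":[0,0,0.6],"twist":[0,0,0],"jaw":-0.4}]'
python3 log.py
python3 - <<'E'
from h import *
for n in ['wrist','side']: cv2.imwrite(f'pics/{n}11.png',optics.snapshot(n)[:,:,::-1])
s=cv2.imread('pics/side11.png'); cv2.imwrite('pics/s11c.png',cv2.resize(s[180:360,180:400],None,fx=3.5,fy=3.5,interpolation=cv2.INTER_CUBIC))
E
```

```text
clock: 14.18
position: [0.5692, 0.1898, 0.1864]
tool_rot: [0.685, 0.728, 0.003, 0.002]
wrist_force: [-0.9, 0.1, -0.2]
opening: 0.0599
q [0.124 0.51  1.669 0.001 0.957 0.063] p [0.569 0.19  0.186] x [-0.06   0.998  0.001] y [0.998 0.06  0.006] z [ 0.006  0.002 -1.   ] F [-0.89   0.074 -0.223] op 0.0599
clock: 14.85
position: [0.5703, 0.19, 0.341]
tool_rot: [0.685, 0.728, 0.006, 0.004]
wrist_force: [0.1, -0.7, 0.1]
opening: 0.0598
q [0.124 0.295 1.602 0.001 1.23  0.064] p [0.57  0.19  0.341] x [-0.06   0.998  0.002] y [0.998 0.06  0.014] z [ 0.014  0.002 -1.   ] F [ 0.118 -0.654  0.106] op 0.0598
```

View pics/wrist11.png

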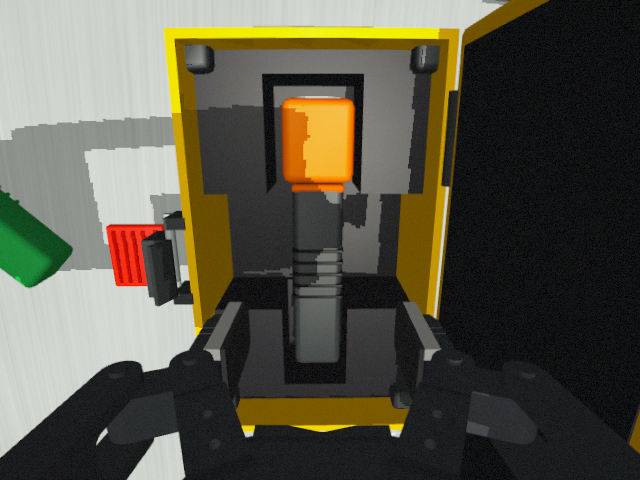

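View pics/s11c.png

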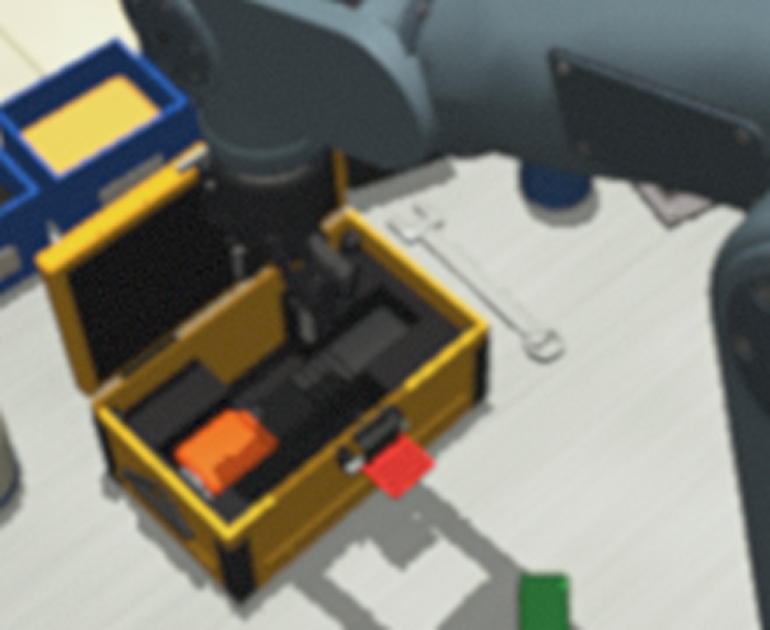

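```bash
python3 - <<'E'
from h import *
W=optics.camera_model('wrist')
cx=np.array([.998,.062,0]);cy=np.array([-.062,.998,0]);C=np.array([.570,.1888,0])
for n,px,z in (('headend',(319,98),.058),('shoulder',(319,183),.058),('hl',(282,140),.058),('hr',(356,140),.058),('tail',(318,362),.052),('pocketfar',(314,74),.072),('pocketL',(264,130),.072),('pocketR',(363,130),.072),('tailpocket end',(315,383),.016)):
    X=plane(W,px,z)-C; print(n,(X@cx*1000).round(1),(X@cy*1000).round(1))
E
```

```text
headend -0.5 95.9
shoulder -0.7 43.4
hl -24.1 70.7
hr 23.0 70.7
tail -2.0 -96.7
pocketfar -3.3 107.8
pocketL -33.4 76.8
pocketR 25.7 76.7
tailpocket end -5.0 -143.5
```

```bash
python3 -m inch '[{"linear":[0,0,0.15],"twist":[0,0,0],"jaw":-0.4},{"linear":[0,0,0.3],"twist":[0,0,-0.039],"jaw":1},{"linear":[0,0,0.47],"twist":[0,0,-0.078],"jaw":1},{"linear":[0,0,0.47],"twist":[0,0,-0.116],"jaw":1},{"linear":[0,0,0.47],"twist":[0,0,-0.154],"jaw":1},{"linear":[0,0,0.47],"twist":[0,0,-0.193],"jaw":1},{"linear":[0,0,0.47],"twist":[0,0,-0.231],"jaw":1},{"linear":[0,0,0.47],"twist":[0,0,-0.25],"jaw":1}]'
python3 -m inch '[{"linear":[0.08,0.004,0],"twist":[0,0,-0.039],"jaw":1},{"linear":[0.16,0.008,0],"twist":[0,0,-0.078],"jaw":1},{"linear":[0.24,0.012,0],"twist":[0,0,-0.116],"jaw":1},{"linear":[0.32,0.016,0],"twist":[0,0,-0.154],"jaw":1},{"linear":[0.4,0.02,0],"twist":[0,0,-0.193],"jaw":1},{"linear":[0.47,0.024,0],"twist":[0,0,-0.231],"jaw":1},{"linear":[0.47,0.024,0],"twist":[0,0,-0.25],"jaw":1},{"linear":[0.47,0.024,0],"twist":[0,0,-0.25],"jaw":1}]'
python3 log.py
python3 - <<'E'
from h import *
for n in ['wrist','side']: cv2.imwrite(f'pics/{n}12.png',optics.snapshot(n)[:,:,::-1])
E
```

```text
clock: 15.62
position: [0.5689, 0.1897, 0.4509]
tool_rot: [0.913, 0.407, -0.001, 0.002]
wrist_force: [0.7, -0.3, -0.1]
opening: 0.0003
clock: 16.28
position: [0.6873, 0.1955, 0.4496]
tool_rot: [1.0, 0.029, -0.002, 0.003]
wrist_force: [0.6, 0.5, -0.4]
opening: -0.0001
q [ 0.113  0.464  1.156 -0.006  1.528  1.626] p [0.687 0.195 0.45 ] x [ 0.998  0.058 -0.005] y [ 0.058 -0.998  0.007] z [-0.004 -0.007 -1.   ] F [ 0.647  0.513 -0.358] op -0.0001
```

View pics/wrist12.png

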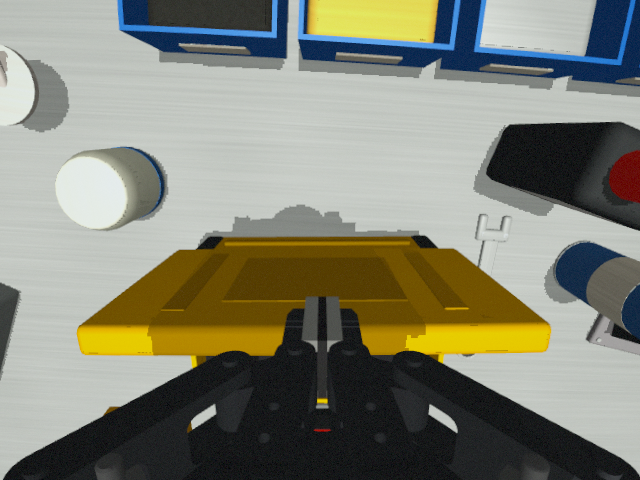

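View pics/side12.png

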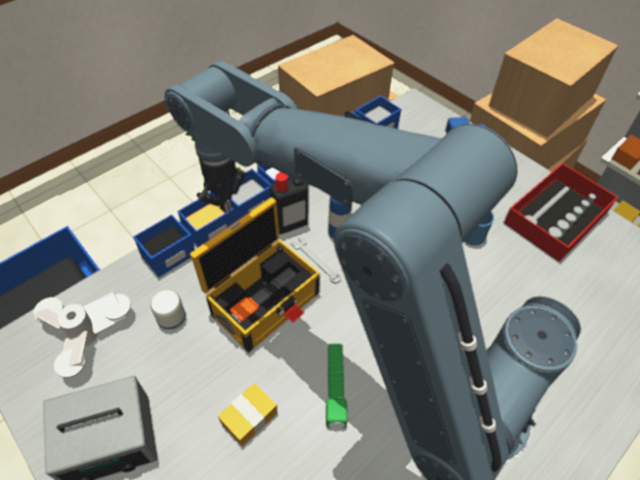

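```bash
python3 - <<'E'
from h import *
W=optics.camera_model('wrist')
cx=np.array([.998,.062,0]);cy=np.array([-.062,.998,0]);C=np.array([.570,.1888,0])
for px in ((314,324),(200,324),(450,323)):
    X=plane(W,px,.249)-C; print((X@cx*1000).round(1),(X@cy*1000).round(1))
p=sensors.read_state()['position']-C; print(p@cx,p@cy)
E
```

```text
97.0 2.2
96.9 60.6
97.1 -67.7
0.1167030095571261 -0.00029416793462610174
```

```bash
python3 -m inch '[{"linear":[0.01,0,-0.06],"twist":[0,0,0],"jaw":1},{"linear":[0.01,0,-0.13],"twist":[0,0,0],"jaw":1},{"linear":[0.01,0,-0.19],"twist":[0,0,0],"jaw":1},{"linear":[0.01,0,-0.24],"twist":[0,0,0],"jaw":1},{"linear":[0.01,0,-0.24],"twist":[0,0,0],"jaw":1},{"linear":[0.01,0,-0.24],"twist":[0,0,0],"jaw":1},{"linear":[0.01,0,-0.24],"twist":[0,0,0],"jaw":1},{"linear":[0.01,0,-0.24],"twist":[0,0,0],"jaw":1}]'
python3 log.py
python3 - <<'E'
from h import *
p=sensors.read_state()['position'];cx=np.array([.998,.062,0]);C=np.array([.570,.1888,0])
X0=(p-C)@cx*1000; z0=(p[2]-.173)*1000; print(X0,z0)
for th in np.arange(1.6,-.01,-.1):
    d=120+(10*max(0,(.6-th)/.6))
    X=86-d*np.cos(th)+18*np.sin(th); z=100+d*np.sin(th)+18*np.cos(th)
    print(round(th,1),'lin',((X-X0)*.998/250).round(3),((X-X0)*.062/250).round(3),((z-z0)/250).round(3))
E
```

```text
clock: 17.05
position: [0.6895, 0.1959, 0.3955]
tool_rot: [1.0, 0.03, 0.002, 0.003]
wrist_force: [0.2, -0.3, -0.4]
opening: 0.0002
q [ 0.113  0.498  1.214 -0.006  1.426  1.624] p [0.689 0.196 0.395] x [0.998 0.06  0.004] y [ 0.06  -0.998  0.006] z [ 0.004 -0.006 -1.   ] F [ 0.232 -0.308 -0.37 ] op 0.0002
119.678067817861 222.4806127781415
1.6 lin -0.049 -0.003 -0.012
1.5 lin -0.097 -0.006 -0.006
1.4 lin -0.145 -0.009 -0.005
1.3 lin -0.193 -0.012 -0.008
1.2 lin -0.241 -0.015 -0.016
1.1 lin -0.288 -0.018 -0.029
1.0 lin -0.333 -0.021 -0.047
0.9 lin -0.376 -0.023 -0.069
0.8 lin -0.417 -0.026 -0.095
0.7 lin -0.455 -0.028 -0.126
0.6 lin -0.489 -0.03 -0.159
0.5 lin -0.526 -0.033 -0.193
0.4 lin -0.56 -0.035 -0.231
0.3 lin -0.59 -0.037 -0.273
0.2 lin -0.616 -0.038 -0.319
0.1 lin -0.637 -0.04 -0.367
-0.0 lin -0.653 -0.041 -0.418
```

```bash
python3 -m inch '[{"linear":[-0.049,-0.003,-0.012],"twist":[0,0,0],"jaw":1},{"linear":[-0.097,-0.006,-0.008],"twist":[0,0,0],"jaw":1},{"linear":[-0.145,-0.009,-0.008],"twist":[0,0,0],"jaw":1},{"linear":[-0.193,-0.012,-0.01],"twist":[0,0,0],"jaw":1},{"linear":[-0.241,-0.015,-0.017],"twist":[0,0,0],"jaw":1},{"linear":[-0.288,-0.018,-0.029],"twist":[0,0,0],"jaw":1},{"linear":[-0.333,-0.021,-0.047],"twist":[0,0,0],"jaw":1},{"linear":[-0.376,-0.023,-0.069],"twist":[0,0,0],"jaw":1}]'
python3 log.py
python3 - <<'E'
from h import *
p=sensors.read_state()['position'];cx=np.array([.998,.062,0]);C=np.array([.570,.1888,0])
X0=(p-C)@cx*1000; z0=(p[2]-.173)*1000; print(X0,z0)
for n in ['side']: cv2.imwrite(f'pics/{n}13.png',optics.snapshot(n)[:,:,::-1])
E
```

```text
clock: 17.72
position: [0.5954, 0.19, 0.3791]
tool_rot: [1.0, 0.03, 0.003, 0.003]
wrist_force: [0.8, -0.2, 2.9]
opening: 0.0003
q [ 0.121  0.311  1.502 -0.007  1.324  1.633] p [0.595 0.19  0.379] x [0.998 0.06  0.006] y [ 0.06  -0.998  0.006] z [ 0.007 -0.006 -1.   ] F [ 0.828 -0.24   2.855] op 0.0003
25.40032370520628 206.11407276559729
```

View pics/side13.png

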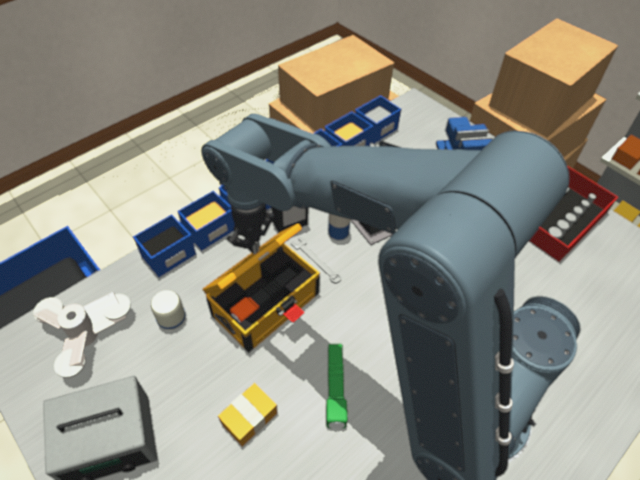

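```bash
python3 -m inch '[{"linear":[-0.041,-0.003,-0.026],"twist":[0,0,0],"jaw":1},{"linear":[-0.079,-0.005,-0.057],"twist":[0,0,0],"jaw":1},{"linear":[-0.113,-0.007,-0.09],"twist":[0,0,0],"jaw":1},{"linear":[-0.15,-0.01,-0.124],"twist":[0,0,0],"jaw":1},{"linear":[-0.184,-0.012,-0.162],"twist":[0,0,0],"jaw":1},{"linear":[-0.214,-0.014,-0.204],"twist":[0,0,0],"jaw":1},{"linear":[-0.24,-0.015,-0.25],"twist":[0,0,0],"jaw":1},{"linear":[-0.261,-0.017,-0.298],"twist":[0,0,0],"jaw":1}]'
python3 log.py
python3 - <<'E'
from h import *
p=sensors.read_state()['position'];cx=np.array([.998,.062,0]);C=np.array([.570,.1888,0])
X0=(p-C)@cx*1000; z0=(p[2]-.173)*1000; print(X0,z0)
E
```

```text
clock: 18.43
position: [0.5309, 0.1859, 0.3038]
tool_rot: [1.0, 0.03, 0.003, 0.003]
wrist_force: [1.5, 0.3, 1.9]
opening: -0.0001
q [ 0.128  0.263  1.726 -0.007  1.147  1.641] p [0.531 0.186 0.304] x [0.998 0.06  0.006] y [ 0.06  -0.998  0.006] z [ 0.006 -0.006 -1.   ] F [1.508 0.348 1.92 ] op -0.0001
-39.23482511886133 130.82343891265592
```

```bash
python3 -m inch '[{"linear":[-0.01,0,-0.02],"twist":[0,0,0],"jaw":1},{"linear":[-0.016,0,-0.035],"twist":[0,0,0],"jaw":1},{"linear":[-0.016,0,-0.045],"twist":[0,0,0],"jaw":1},{"linear":[-0.016,0,-0.052],"twist":[0,0,0],"jaw":1},{"linear":[-0.016,0,-0.058],"twist":[0,0,0],"jaw":1},{"linear":[-0.016,0,-0.064],"twist":[0,0,0],"jaw":1},{"linear":[-0.016,0,-0.068],"twist":[0,0,0],"jaw":1},{"linear":[-0.016,0,-0.068],"twist":[0,0,0],"jaw":1}]'
python3 log.py
```

```text
clock: 19.1
position: [0.5269, 0.1859, 0.2892]
tool_rot: [1.0, 0.03, 0.002, 0.003]
wrist_force: [-10.5, -2.2, 26.8]
opening: -0.0003
q [ 0.129  0.276  1.743 -0.008  1.119  1.642] p [0.527 0.186 0.289] x [0.998 0.061 0.003] y [ 0.061 -0.998  0.007] z [ 0.004 -0.006 -1.   ] F [-10.455  -2.165  26.784] op -0.0003
```

```bash
python3 -m inch '[{"linear":[0,0,0.02],"twist":[0,0,0],"jaw":1},{"linear":[0,0,0.06],"twist":[0,0,0],"jaw":1},{"linear":[0,0,0.14],"twist":[0,0,0],"jaw":1},{"linear":[0,0,0.24],"twist":[0,0,0],"jaw":1},{"linear":[0,0,0.36],"twist":[0,0,0],"jaw":1},{"linear":[-0.1,-0.15,0.5],"twist":[0,0,0],"jaw":1},{"linear":[-0.2,-0.3,0.6],"twist":[0,0,0],"jaw":1},{"linear":[-0.3,-0.45,0.7],"twist":[0,0,0],"jaw":1}]'
python3 -m inch '[{"linear":[-0.1,-0.15,0],"twist":[0,0,0],"jaw":1},{"linear":[-0.2,-0.3,0],"twist":[0,0,0],"jaw":1},{"linear":[-0.3,-0.45,0],"twist":[0,0,0],"jaw":1},{"linear":[-0.3,-0.6,0],"twist":[0,0,0],"jaw":1},{"linear":[-0.3,-0.75,0],"twist":[0,0,0],"jaw":1},{"linear":[-0.3,-0.9,0],"twist":[0,0,0],"jaw":1},{"linear":[-0.3,-1,0],"twist":[0,0,0],"jaw":1},{"linear":[-0.3,-1,0],"twist":[0,0,0],"jaw":1}]'
python3 log.py
python3 - <<'E'
from h import *
T=optics.camera_model('top');S=optics.camera_model('side')
for n in ['top','side']: cv2.imwrite(f'pics/{n}14.png',optics.snapshot(n)[:,:,::-1])
s=cv2.imread('pics/side14.png'); cv2.imwrite('pics/s14c.png',cv2.resize(s[220:350,190:340],None,fx=4.5,fy=4.5,interpolation=cv2.INTER_CUBIC))
cx=np.array([.998,.062,0]);cy=np.array([-.062,.998,0]);C=np.array([.570,.1888,0])
print('expect shut lid corners side crop',[(((proj(S,C+a*cx+b*cy+[0,0,.118])[0]-[190,220]+.5)*4.5-.5)).round(0) for a,b in((.075,.125),(.075,-.125),(-.075,-.125),(-.075,.125))])
E
```

```text
clock: 19.77
position: [0.4669, 0.0982, 0.4442]
tool_rot: [1.0, 0.031, 0.001, 0.003]
wrist_force: [1.3, -0.1, -0.1]
opening: 0.0001
clock: 20.43
position: [0.3924, -0.1553, 0.4432]
tool_rot: [1.0, 0.028, 0.0, 0.004]
wrist_force: [0.3, 0.7, 0.5]
opening: 0.0001
q [-0.658 -0.216  1.919 -0.005  1.433  0.858] p [ 0.392 -0.155  0.443] x [0.998 0.055 0.001] y [ 0.055 -0.998  0.008] z [ 0.001 -0.008 -1.   ] F [0.321 0.653 0.478] op 0.0001
expect shut lid corners side crop [array([ 68., 318.]), array([406.,  67.]), array([588., 215.]), array([247., 493.])]
```

View pics/s14c.png

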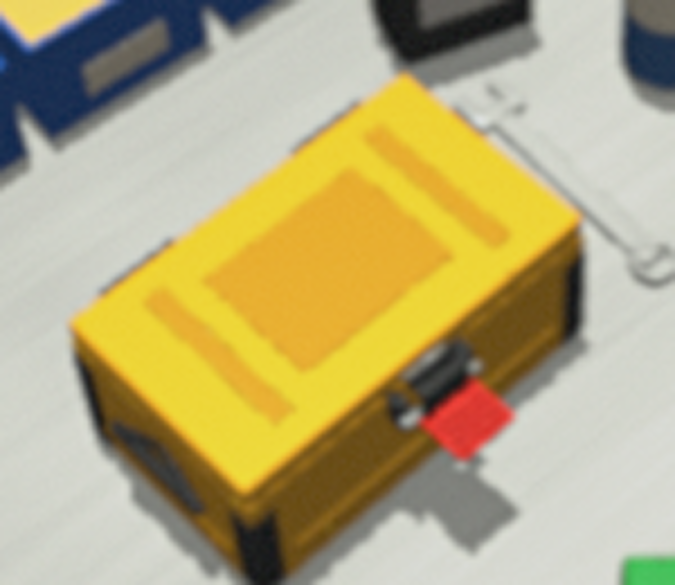

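View pics/top14.png

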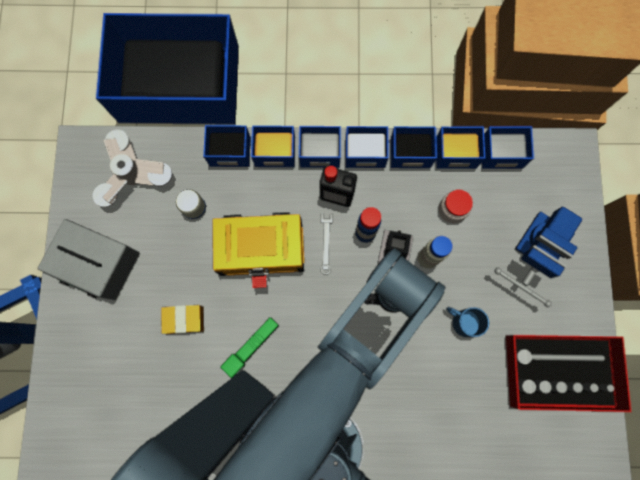

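```bash
python3 - <<'E'
import cv2,numpy as np
a=cv2.imread('pics/side0.png').astype(int);b=cv2.imread('pics/side14.png').astype(int)
d=np.abs(a-b).sum(2)[225:345,195:330]; print('case px changed',(d>60).sum(),'of',d.size)
from plant import order; print(order.finish_job())
E
```

```text
case px changed 0 of 16200
the job is handed in; nothing more can be done
None
```

The lamp is in its case with the lid latched shut, and the job was handed in at about 20.5 s of the 72 s allowed.

1. **Lid opened:** I pressed the red latch and the lid sprang fully open. The lid briefly pushed on the gripper, with the reading at about 15 N up and 7–8 N sideways.
2. **Lamp moved:** I gripped the handle from the front and drew it out along the dock's lean. I then turned it level and lowered it into the foam until it touched.
3. **Lamp let go and checked:** The wrist view showed the head in the wide end. Its end face measured about 96–98 mm along the case, where bed_head is at 100 mm. The tail measured −97 mm, where −100 mm is expected, and the lamp was centred to about 1 mm.
4. **Lid shut:** I folded the lid over from behind and pressed it down until it stopped, then backed the arm away clear of everything.

**Last checks:**
- The side picture of the closed case showed no changed pixels from the one taken before I started, so the lid is shut and the latch is back at rest.
- The top picture showed the other things still in place by eye; I did not measure them.
- The last push on the lid reached about 27 N, more than the 5–8 N needed but below the limits.
- While lowering the lamp, the supported weight read about 1.5 N low, which may have been the wrist brushing the open lid. It did not affect where the lamp ended up.

No check failed. The lamp's position inside the shut case was not seen after closing; it rests on the view taken just before.

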